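Dress the spindle of a cobbler's edge-finishing machine

TASK

Set up the green edge-finishing machine for sanding: thread its parts onto the upright spindle in order of size, the wide steel flange first, then the orange sanding bobbin from the rack, and the small brass washer last on top, each lying flat and fully home on the one below. The bobbin lies on its side in the rack, so lay it down flat on the bench on an end face and take it again by its rim. Leave the grey bobbin, the nut and the spanner where they are.

Things in the scene. Friction and masses are not known exactly. Their poses are not given: they have to be found in the camera images.
- machine: the green machine (fixed): housing 190 mm (x) by 160 mm (y), steel top plate 95 mm above the bench; origin under its middle, x to its back, z up. A sheet-steel dust guard 34 mm high stands on the plate in an arc 90 mm behind the spindle; the other sides are open. The spindle axis is 25 mm before the middle (at x -25 mm, y 0)
- spindle_seat (a point): centre of the shoulder at the foot of the upright steel spindle; the first ring lies on this shoulder, which is 29 mm wide, 102 mm above the bench and 7 mm above the top plate. The spindle is 15 mm in diameter, stands 48 mm above this point, and its last 6 mm taper to 6 mm. z up along the spindle, x to the machine's back. The spindle does not turn
- flange_c (a point): the wide steel flange: flat ring 60 mm in outer diameter, 8 mm thick, bore 19 mm, about 150 g; lies flat on the mat. Point at its centre, half-way up; z along its axis
- bobbin_c (a point): the orange sanding bobbin: rubber ring with an orange sleeve, 50 mm in diameter, 26 mm long, bore 19 mm, about 70 g, both ends alike. Starts on its side in a V slot of the rack, axis along the rack's x; its flat ends stand 4 mm out of the rack strip, to be taken from above. On its rim it topples onto an end when tilted over 28 degrees. Point at its centre; z along its axis
- washer_c (a point): the small brass washer: flat ring 36 mm in outer diameter, 6 mm thick, bore 19 mm, about 35 g; lies flat on the mat. Point at its centre, half-way up; z along its axis
- rack_top (a point): bobbin rack (fixed): wooden foot 60 x 170 x 8 mm, this point on the middle of its top; on it a zigzag of folded blue steel strip 18 mm wide with peaks 48 mm above the bench, forming two V slots 75 mm apart along y. Bobbins lie in them, axes along x, 47 mm above the bench. z up. The bench on the rack's -x side is clear for 150 mm
- mat_top (a point): parts mat (fixed): dark green, 210 x 200 x 3 mm, point at the middle of its top, 3 mm above the bench; flange, washer and nut lie on it in any order, 80 to 130 mm apart; the spanner lies along its far edge. z up
- spare_c (a point): grey bobbin, same size as the orange one, in the other slot of the rack; stays there. Point at its centre
- nut_c (a point): dark hexagon nut, 31 mm over corners, 11 mm high, on the mat; stays there. Point at its centre
- spanner: steel spanner 180 mm long, 8 mm thick, on the mat's far edge; stays there. Origin under its middle, x along it
There are look-alikes about, which are no part of the job. Of the things shaped like the part that bears flange_c, the bare steel one is meant. What is shaped like the part that bears bobbin_c but blue is not meant.

How it is judged (in metres and radians):
On the way, in this order (a step that is already met when the one before it is completed fails the run):
1. the wide steel flange is threaded on the spindle and lies flat on its shoulder (horizontal distance between flange_c and spindle_seat below 0.004 m and z of flange_c in the frame of spindle_seat between 0.001 and 0.007 m and angle between the z axis of flange_c and the z axis of spindle_seat, either way round below 0.1 rad), for 0.2 s.
2. the orange bobbin is threaded on the spindle and stands flat on the flange (horizontal distance between bobbin_c and spindle_seat below 0.004 m and z of bobbin_c in the frame of spindle_seat between 0.018 and 0.024 m and angle between the z axis of bobbin_c and the z axis of spindle_seat, either way round below 0.1 rad), for 0.2 s.
3. the brass washer is threaded on the spindle and lies flat on the bobbin (horizontal distance between washer_c and spindle_seat below 0.004 m and z of washer_c in the frame of spindle_seat between 0.034 and 0.04 m and angle between the z axis of washer_c and the z axis of spindle_seat, either way round below 0.1 rad), for 0.2 s.
At the end, for the whole second after the job is handed in: Flange, bobbin and washer are on the spindle in that order from the bottom, each within 4 mm of the spindle's axis, within 3 mm of its fully home height and within 0.1 rad of flat, at rest and released (all of step 1 and all of step 2 and all of step 3 and linear speed of each of flange, bobbin, washer below 0.02 m/s); the robot touches nothing.
It fails at once if the grey bobbin is moved by more than 30 mm (distance of spare_c from where it was at the start of the episode above 0.03 m).
It fails at once if the nut or the spanner is moved by more than 30 mm (distance of any of nut_c, spanner from where it was at the start of the episode above 0.03 m).
It also fails if it takes over 72 s, if anything falls off the work surface, if the arm or the gripper's body presses on something with over 40 N, if the wrist force passes 120 N, or if a joint passes its speed limit or range.

ROBOT

A 6-joint arm with a two-finger parallel gripper is mounted at the origin on the work surface. World frame = base frame: x ahead of the robot, y to its left, z up, the work surface at z = 0. Lengths are in mm, angles in rad, forces in N, time in s.
With the tool pointing down it reaches from about 350 to 875 mm from the base axis. Payload 4.2 kg.
Tool frame: the origin (TCP) lies at the very end of the fingers, on their centre line; the grasp point (between the pads) lies arm.grip_depth behind it (arm.grip_depth is the distance from the TCP to the grasp point, in mm); x points along the fingers, y is the direction in which the jaws open and shut, and the axes are right-handed (so a half turn about x gives the same grasp; the last joint's range is limited). The gripper opens to 85 mm and grips with 20 to 120 N. Pads are 22 mm wide; open, the fingers measure 114 mm over their backs; the gripper's body (76 mm by 85 mm) begins 54 mm behind the grasp point. The pads swing forward as they close: fully open they stand 13 mm farther back than shut.
Start: joints at [1.542, 0.385, 0.008, 0, -1.194, -0.259], TCP at [177.37, 599.282, 231.312] pointing down, gripper open.
Joint ranges: [-3.14, 3.14], [-1.21, 2.06], [-1.07, 1.41], [-3.16, 2.05], [-2.99, -0.16], [-3.1, 3.1]. Speed limits (rad/s): [2.79, 2.79, 3.14, 3.14, 3.14, 3.14].

INTERFACE

Orientations are given as a unit quaternion [x, y, z, w].
In Python, from bench import arm, get_image, models gives the robot as it stands.
- The arm moves only by the tool arm_command, never from a script. Its argument "rows" is a list of rows, each an object of numbers: "dx", "dy", "dz": the shift along the tool's x, y, z in m; "wx", "wy", "wz": the turn, a rotation vector about the tool's x, y, z in degrees; "gripper": the closure, from -1 (fully open) to 1 (shut). A call has exactly 8 rows; each row is the pose to reach, as a shift and turn from the pose measured when the call began, along the tool's axes at that moment; what a row does not reach only later rows make up. A row lasts 1/10 s, in which the tool goes at most 50 mm and 8.59 degrees, less where a joint would pass 70% of its speed; a pose out of reach is approached as far as the arm can. A call with a gripper value outside its range is refused whole. The fingers move at their own pace and stop on an object; the grip force is fixed at half the most. Time passes only in rows, so rows that repeat a pose let the fingers close, or fill a call up. It gives the time, the measured TCP pose, the force and the opening at its end, in the units of the state.
- arm.read_state(): the state, without advancing time (a new reading comes with each control period).
- get_image(name): name is "scene" or "top" or "wrist"; returns a dict with "img" (400x640x3 uint8, red, green, blue), "K" (3x3 intrinsics, pixels), "rvec" (rotation vector, rad) and "tvec" (3), from world to camera coordinates, as OpenCV has them; the wrist camera has in their place "T_tool_cam" (4x4, takes a point from camera to tool coordinates, whose origin is the TCP and whose axes are the tool frame's). Camera axes: x right, y down, z forward; pixel columns grow to the right and rows downward; lengths in mm; the calibration is good to about 2 mm. A picture is of the moment at which its call begins: read the wrist's pose just before it. There is no depth.
- arm.job_done(): hands the job in, once; it reports no verdict.
Trained networks look in the newest picture that a camera, given by its name, has taken for a name from the list of things; names that differ only in an ending like _2 or _b are one class to them, and where a whole thing is asked for, a point or a joint stands for the part that bears it (a point fixed in the world has none). Each returns a list of dicts, best first, with "conf" (0 to 1); they miss things now and then, are a little off and sometimes report something else, mostly with a low value. They report only what shows in the picture. A call takes as long as a camera call. They do not tell look-alikes from the thing itself.
- models.cut_out(camera, query): "mask" (400x640 bool, what is visible of it) and "extent" ([left, top, right, bottom] in pixels, round what is visible of it).
The state is a dict: "clock": time; "joints": joint angles; "joint_vel": joint speeds; "joint_efforts": joint torques, N m; "position": TCP position; "ee_rot": TCP orientation; "contact_force": force on the tool from outside, world axes, zero at the start; "wrist_torque": the same for the moment, N m; "gripper_width": finger opening in mm.
Only numpy, scipy, OpenCV 4.12 (cv2) and the standard library are available. Lean on these libraries where they do the work, as an engineer would, in place of code of your own. Each camera call takes 0.05 s, during which the arm holds its last target.

## Working session

There is one attempt and no reset: what is moved stays moved. The work goes in short steps, Python scripts to look and compute and a tool call to move; the robot and the scene stay as the last step left them, time stands still between calls to the robot, and variables do not carry over. Pictures are saved under pics/ and viewed, and the job is handed in when it is done.

Besides the shell and the picture viewer there is one more tool, called after ">>>" as name([rows], argument=value, ...), one row to a line, values as JSON. arm_command: Moves the arm, as the interface text tells. Its arguments: {"type":"object","properties":{"rows":{"type":"array"}},"required":["rows"]}

```bash
ls; mkdir -p pics; cat > h.py <<'E'
import numpy as np, cv2
from bench import arm, get_image, models
from scipy.spatial.transform import Rotation as R
def save(im,name): cv2.imwrite('pics/'+name,cv2.cvtColor(im['img'],cv2.COLOR_RGB2BGR))
def cam(im,st=None):
    if 'T_tool_cam' in im and im.get('T_tool_cam') is not None:
        T=np.eye(4);T[:3,:3]=R.from_quat(st['ee_rot']).as_matrix();T[:3,3]=st['position']
        return im['K'],T@np.array(im['T_tool_cam'])
    Rm=cv2.Rodrigues(np.array(im['rvec'],float))[0];T=np.eye(4);T[:3,:3]=Rm.T;T[:3,3]=-Rm.T@np.array(im['tvec']).ravel()
    return im['K'],T
def ray(K,T,u,v,z):
    d=T[:3,:3]@np.linalg.solve(np.array(K),[u,v,1.]);o=T[:3,3]
    return o+d*(z-o[2])/d[2]
def proj(K,T,p):
    q=T[:3,:3].T@(np.array(p,float)-T[:3,3]);q=np.array(K)@q;return q[:2]/q[2]
E
python3 - <<'E'
from h import *
st=arm.read_state();print(st);print(arm.grip_depth)
for n in('scene','top','wrist'):
    im=get_image(n);save(im,n+'0.png')
    if n=='top':
        K,T=cam(im)
        for q,z in(('flange_c',11),('bobbin_c',72),('washer_c',9),('spare_c',72),('nut_c',14),('machine',95),('spanner',11),('rack_top',8),('mat_top',3)):
            for r in models.cut_out('top',q)[:4]:
                m=r['mask'];v,u=np.nonzero(m);print(q,round(r['conf'],2),r['extent'],len(u),ray(K,T,(r['extent'][0]+r['extent'][2])/2,(r['extent'][1]+r['extent'][3])/2,z).round(1),im['img'][m].mean(0).round())
        print(T.round(3),K)
E
```

```text
pics
{'clock': 0.0, 'joints': array([ 1.54155694e+00,  3.85524291e-01,  6.63855239e-03, -5.10153431e-04,
       -1.19403325e+00, -2.58557636e-01]), 'joint_vel': array([-9.27795619e-04,  5.54071137e-04, -3.28253028e-04, -3.96591675e-05,
       -1.43733234e-03,  1.40276638e-05]), 'joint_efforts': array([ 3.27971811e-04, -3.92290628e+01,  1.88403010e+01,  4.18652639e+00,
       -4.65450576e-03, -2.77437657e-06]), 'position': array([177.23837495, 598.72490848, 230.24440724]), 'ee_rot': array([-0.69970781,  0.10223134,  0.69986918,  0.10070188]), 'contact_force': array([-0.47003409, -0.41631748, -0.01191738]), 'wrist_torque': array([0.0186205 , 0.00012901, 0.01718074]), 'gripper_width': 85.33920714675281}
18.700000000000003
flange_c 0.88 [414.4, 265.0, 440.2, 288.0] 443 [ 374.3 -262.6   11. ] [116.  69.  35.]
flange_c 0.85 [370.2, 257.0, 395.4, 283.6] 495 [ 387.2 -157.5   11. ] [130.  68. 141.]
flange_c 0.65 [403.1, 209.6, 426.5, 227.2] 379 [ 511.  -235.7   11. ] [183. 172. 168.]
bobbin_c 0.7 [162.6, 131.7, 184.9, 152.7] 350 [671.  328.4  72. ] [ 37.  60. 113.]
washer_c 0.68 [433.5, 171.9
[... 538 characters left out ...]
3. 154. 149.]
machine 0.59 [270.6, 128.6, 351.5, 236.4] 6544 [579.6  15.   95. ] [171. 162. 155.]
spanner 0.76 [398.6, 150.1, 470.7, 170.4] 619 [ 654.9 -287.5   11. ] [156. 149. 143.]
rack_top 0.73 [146.0, 170.8, 223.2, 209.7] 1170 [570.5 319.8   8. ] [129.  85.  52.]
mat_top 0.79 [394.6, 151.4, 475.4, 241.6] 5566 [ 566.1 -288.7    3. ] [66. 76. 65.]
[[ 1.50000e-02 -9.92000e-01  1.26000e-01  4.43656e+02]
 [-1.00000e+00 -1.70000e-02 -1.40000e-02  1.35930e+01]
 [ 1.60000e-02 -1.26000e-01 -9.92000e-01  8.77341e+02]
 [ 0.00000e+00  0.00000e+00  0.00000e+00  1.00000e+00]] [[362.3774327    0.         316.44473913]
 [  0.         362.3774327  199.06707746]
 [  0.           0.           1.        ]]
```

View pics/top0.png

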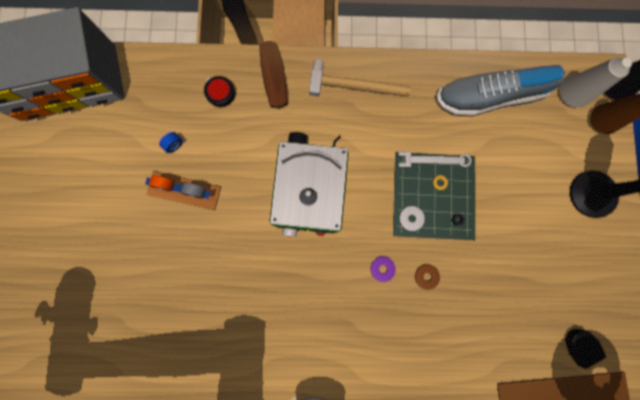

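View pics/scene0.png

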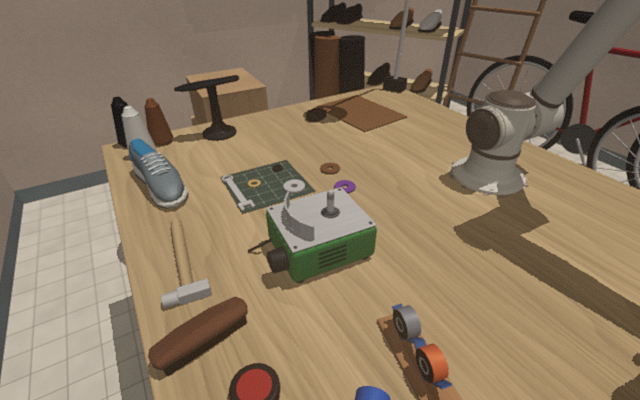

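View pics/wrist0.png

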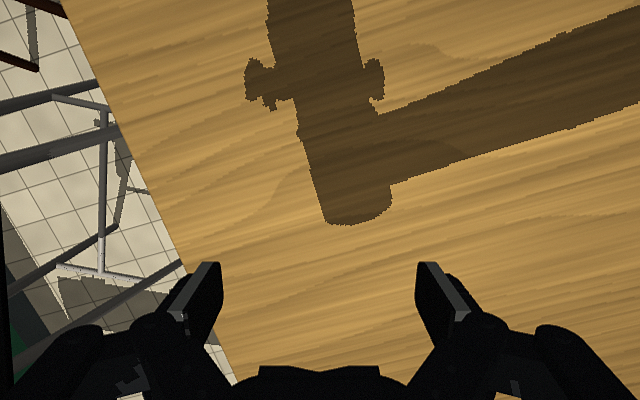

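Top view: steel flange at (412,218), brass washer (440,183), nut (457,219), machine spindle (308,197), orange bobbin (161,182), and grey bobbin (194,190). The purple and brown rings and the blue bobbin are look-alikes.

```bash
cat >> h.py <<'E'
def toolR(yaw,tilt=0):
    """tool x down; tool y = jaw dir at world angle yaw (deg)"""
    y=np.array([np.cos(np.radians(yaw)),np.sin(np.radians(yaw)),0]);x=np.array([0,0,-1.]);z=np.cross(x,y)
    return np.c_[x,y,z]
def go(p,Rt,st=None):
    st=st or arm.read_state()
    Rc=R.from_quat(st['ee_rot']).as_matrix()
    d=Rc.T@(np.array(p)-st['position'])/1000
    w=np.degrees(R.from_matrix(Rc.T@Rt).as_rotvec())
    print('d',d.round(4),'w',w.round(2),'|d|',np.linalg.norm(d).round(3),'|w|',np.linalg.norm(w).round(1))
def jawyaw(st):
    y=R.from_quat(st['ee_rot']).as_matrix()[:,1];return np.degrees(np.arctan2(y[1],y[0]))
E
python3 - <<'E'
from h import *
st=arm.read_state()
print(R.from_quat(st['ee_rot']).as_matrix().round(3),jawyaw(st))
im=get_image('wrist');print(np.array(im['T_tool_cam']).round(3),im['K'])
im=get_image('top');K,T=cam(im)
P=lambda n,u,v,z:print(n,ray(K,T,u,v,z).round(1))
P('flange',412,218,11);P('washer',440,183,9);P('bob',161,182,60);P('spare',194,190,60);P('shoulder',308,197,102)
P('blue',171,142,25)
a=cv2.cvtColor(im['img'],cv2.COLOR_RGB2BGR)
x=cv2.resize(a[110:250,130:250],None,fx=3,fy=3,interpolation=cv2.INTER_CUBIC)
y=cv2.resize(a[110:250,260:365],None,fx=4,fy=4,interpolation=cv2.INTER_CUBIC)[:560]
x=cv2.resize(x,None,fx=560/420,fy=560/420)[:, :380]
cv2.imwrite('pics/z0.png',np.hstack([x,y]))
E
```

```text
[[-0.    -0.284 -0.959]
 [ 0.    -0.959  0.284]
 [-1.    -0.     0.   ]] -106.49275077778891
[[ 1.00000e-03 -3.01000e-01  9.54000e-01 -1.42106e+02]
 [ 1.00000e+00  0.00000e+00 -1.00000e-03 -5.70000e-02]
 [ 0.00000e+00  9.54000e-01  3.01000e-01 -7.65410e+01]
 [ 0.00000e+00  0.00000e+00  0.00000e+00  1.00000e+00]] [[332.13501303   0.         318.5895827 ]
 [  0.         332.13501303 201.71258225]
 [  0.           0.           1.        ]]
flange [ 511.9 -228.9   11. ]
washer [ 598.8 -299.8    9. ]
bob [580.9 355.9  60. ]
spare [563.8 280.3  60. ]
shoulder [546.6  21.  102. ]
blue [684.6 353.4  25. ]
```

View pics/z0.png

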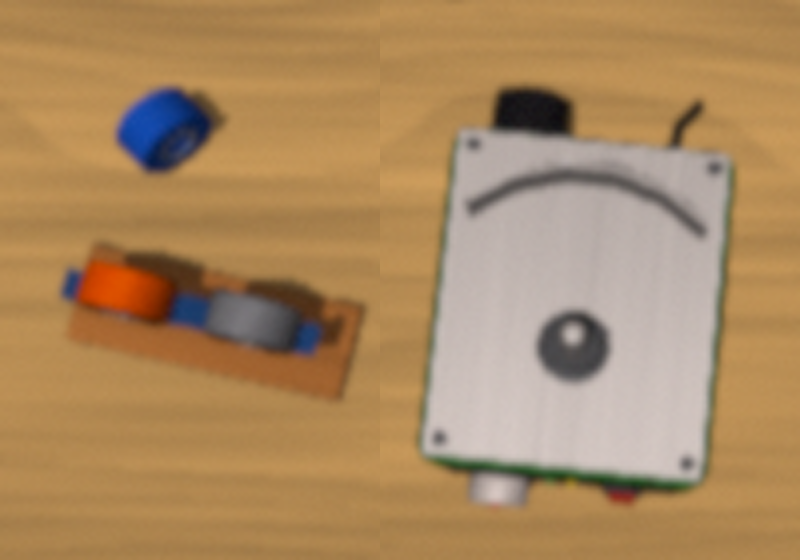

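```bash
python3 - <<'E'
from h import *
go([581,356,165],toolR(167.3))
E
```

```text
d [ 0.0663  0.1187 -0.4561] w [8.621e+01 1.000e-02 0.000e+00] |d| 0.476 |w| 86.2
```

>>> arm_command([
  {"dx": 0.0, "dy": 0.015, "dz": -0.05, "wx": 8.5},
  {"dx": 0.01, "dy": 0.03, "dz": -0.095, "wx": 17},
  {"dx": 0.015, "dy": 0.04, "dz": -0.14, "wx": 25.5},
  {"dx": 0.02, "dy": 0.05, "dz": -0.185, "wx": 34},
  {"dx": 0.03, "dy": 0.06, "dz": -0.23, "wx": 42.5},
  {"dx": 0.035, "dy": 0.07, "dz": -0.275, "wx": 51},
  {"dx": 0.04, "dy": 0.08, "dz": -0.32, "wx": 59},
  {"dx": 0.05, "dy": 0.09, "dz": -0.36, "wx": 67},
])

```text
validation failed for argument at $.ro...
```

```bash
python3 - <<'E'
from h import *
go([581,356,165],toolR(167.3))
E
```

```text
d [ 0.0663  0.1187 -0.4561] w [8.621e+01 1.000e-02 0.000e+00] |d| 0.476 |w| 86.2
```

>>> arm_command([
  {"dx": 0.0, "dy": 0.015, "dz": -0.05, "wx": 8.5, "wy": 0, "wz": 0, "gripper": -1},
  {"dx": 0.01, "dy": 0.03, "dz": -0.095, "wx": 17, "wy": 0, "wz": 0, "gripper": -1},
  {"dx": 0.015, "dy": 0.04, "dz": -0.14, "wx": 25.5, "wy": 0, "wz": 0, "gripper": -1},
  {"dx": 0.02, "dy": 0.05, "dz": -0.185, "wx": 34, "wy": 0, "wz": 0, "gripper": -1},
  {"dx": 0.03, "dy": 0.06, "dz": -0.23, "wx": 42.5, "wy": 0, "wz": 0, "gripper": -1},
  {"dx": 0.035, "dy": 0.07, "dz": -0.275, "wx": 51, "wy": 0, "wz": 0, "gripper": -1},
  {"dx": 0.04, "dy": 0.08, "dz": -0.32, "wx": 59, "wy": 0, "wz": 0, "gripper": -1},
  {"dx": 0.05, "dy": 0.09, "dz": -0.36, "wx": 67, "wy": 0, "wz": 0, "gripper": -1},
])

```text
clock: 1.5
position: [499.2, 409.9, 182.0]
ee_rot: [0.526, -0.472, -0.526, -0.473]
contact_force: [0.7, 0.7, 0.1]
gripper_width: 85.3
```

```bash
python3 - <<'E'
from h import *
go([581,356,165],toolR(167.3))
E
```

```text
d [ 0.017  -0.0755 -0.0624] w [18.86  0.09  0.09] |d| 0.099 |w| 18.9
```

>>> arm_command([
  {"dx": 0.006, "dy": -0.025, "dz": -0.021, "wx": 6, "wy": 0, "wz": 0, "gripper": -1},
  {"dx": 0.012, "dy": -0.05, "dz": -0.042, "wx": 12, "wy": 0, "wz": 0, "gripper": -1},
  {"dx": 0.017, "dy": -0.0755, "dz": -0.0624, "wx": 18.9, "wy": 0, "wz": 0, "gripper": -1},
  {"dx": 0.017, "dy": -0.0755, "dz": -0.0624, "wx": 18.9, "wy": 0, "wz": 0, "gripper": -1},
  {"dx": 0.017, "dy": -0.0755, "dz": -0.0624, "wx": 18.9, "wy": 0, "wz": 0, "gripper": -1},
  {"dx": 0.017, "dy": -0.0755, "dz": -0.0624, "wx": 18.9, "wy": 0, "wz": 0, "gripper": -0.6},
  {"dx": 0.017, "dy": -0.0755, "dz": -0.0624, "wx": 18.9, "wy": 0, "wz": 0, "gripper": -0.6},
  {"dx": 0.017, "dy": -0.0755, "dz": -0.0624, "wx": 18.9, "wy": 0, "wz": 0, "gripper": -0.6},
])

```text
clock: 2.3
position: [580.3, 356.9, 165.5]
ee_rot: [-0.442, 0.551, 0.442, 0.553]
contact_force: [0.1, 0.6, 1.1]
gripper_width: 68.7
```

```bash
python3 - <<'E'
from h import *
st=arm.read_state();print(st['position'],jawyaw(st),st['gripper_width'])
im=get_image('wrist');save(im,'w1.png');K,T=cam(im,st)
for q in('bobbin_c','spare_c'):
  for r in models.cut_out('wrist',q)[:3]:
    e=r['extent'];print(q,r['conf'],e,ray(K,T,(e[0]+e[2])/2,(e[1]+e[3])/2,60).round(1),im['img'][r['mask']].mean(0).round())
E
```

```text
[580.31507138 356.90937871 165.49901797] 167.368294164759 68.69950465789229
bobbin_c 0.74 [173.9, 183.1, 242.5, 237.0] [667.  346.4  60. ] [15. 33. 77.]
bobbin_c 0.73 [302.3, 166.8, 341.5, 233.0] [577.6 357.8  60. ] [133.  44.   9.]
spare_c 0.85 [300.6, 68.7, 340.3, 139.2] [563.1 287.4  60. ] [107. 110. 109.]
```

View pics/w1.png

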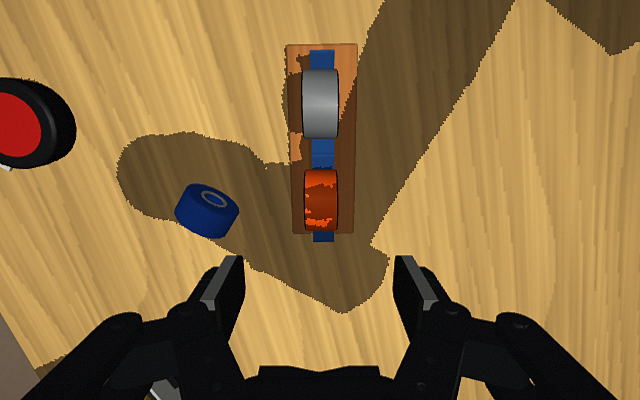

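```bash
python3 - <<'E'
from h import *
st=arm.read_state();im=get_image('wrist');K,T=cam(im,st)
p=ray(K,T,321.5,200,47);print(p)
p2=ray(K,T,320.5,104,47);print(p2,np.degrees(np.arctan2(p[1]-p2[1],p[0]-p2[0])))
go([p[0],p[1],46],toolR(167.3))
E
```

```text
[578.98974675 361.41279922  47.        ]
[563.30150843 287.41676844  47.        ] 78.02971349698163
d [0.1192 0.0029 0.0043] w [0.01 0.11 0.08] |d| 0.119 |w| 0.1
```

>>> arm_command([
  {"dx": 0.03, "dy": 0.003, "dz": 0.004, "wx": -0.5, "wy": 0, "wz": 0, "gripper": -0.05},
  {"dx": 0.06, "dy": 0.003, "dz": 0.004, "wx": -0.5, "wy": 0, "wz": 0, "gripper": -0.05},
  {"dx": 0.09, "dy": 0.003, "dz": 0.004, "wx": -0.5, "wy": 0, "wz": 0, "gripper": -0.05},
  {"dx": 0.11, "dy": 0.003, "dz": 0.004, "wx": -0.5, "wy": 0, "wz": 0, "gripper": -0.05},
  {"dx": 0.119, "dy": 0.003, "dz": 0.004, "wx": -0.5, "wy": 0, "wz": 0, "gripper": -0.05},
  {"dx": 0.119, "dy": 0.003, "dz": 0.004, "wx": -0.5, "wy": 0, "wz": 0, "gripper": 0.1},
  {"dx": 0.119, "dy": 0.003, "dz": 0.004, "wx": -0.5, "wy": 0, "wz": 0, "gripper": 1},
  {"dx": 0.119, "dy": 0.003, "dz": 0.004, "wx": -0.5, "wy": 0, "wz": 0, "gripper": 1},
])

```text
clock: 3.3
position: [579.6, 361.8, 47.9]
ee_rot: [-0.444, 0.548, 0.444, 0.552]
contact_force: [0.3, 0.2, 0.5]
gripper_width: 25.1
```

```bash
python3 - <<'E'
from h import *
st=arm.read_state();print(st['position'],jawyaw(st),st['gripper_width'],st['contact_force'])
im=get_image('wrist');save(im,'w2.png')
E
```

```text
[579.60931983 361.81585257  47.87294916] 167.81788731520516 25.081806662957696 [0.27550293 0.21042554 0.53962148]
```

View pics/w2.png

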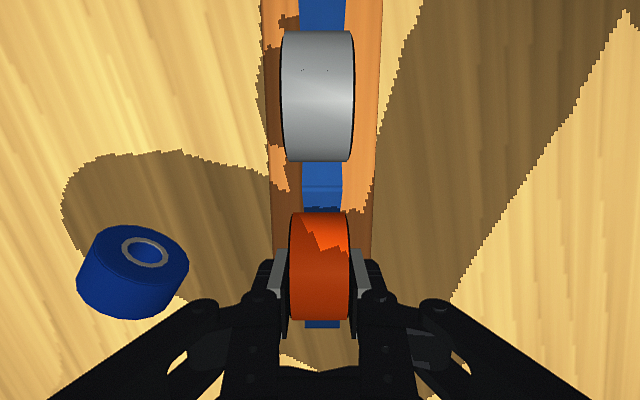

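```bash
python3 - <<'E'
from h import *
st=arm.read_state();
rx=np.array([np.cos(np.radians(-12)),np.sin(np.radians(-12)),0])
c=st['position'].copy(); t=c-95*rx; 
go([c[0],c[1],130],toolR(167.8))
go([t[0],t[1],70],toolR(167.8)@R.from_rotvec([0,0,-np.pi/4]).as_matrix());print(t)
E
```

```text
d [-0.0822 -0.0002  0.0003] w [0.01 0.24 0.17] |d| 0.082 |w| 0.3
d [-0.0225  0.0949 -0.0002] w [ -0.08   0.23 -44.83] |d| 0.098 |w| 44.8
[486.56119841 381.48373354  47.77176981]
```

>>> arm_command([
  {"dx": -0.04, "dy": 0, "dz": 0, "wx": 0, "wy": 0, "wz": 0, "gripper": 1},
  {"dx": -0.075, "dy": 0.0, "dz": 0, "wx": 0, "wy": 0, "wz": 0, "gripper": 1},
  {"dx": -0.075, "dy": 0.03, "dz": 0, "wx": 0, "wy": 0, "wz": -8, "gripper": 1},
  {"dx": -0.07, "dy": 0.06, "dz": 0, "wx": 0, "wy": 0, "wz": -16, "gripper": 1},
  {"dx": -0.06, "dy": 0.085, "dz": 0, "wx": 0, "wy": 0, "wz": -24, "gripper": 1},
  {"dx": -0.045, "dy": 0.095, "dz": 0, "wx": 0, "wy": 0, "wz": -32, "gripper": 1},
  {"dx": -0.03, "dy": 0.095, "dz": 0, "wx": 0, "wy": 0, "wz": -40, "gripper": 1},
  {"dx": -0.022, "dy": 0.095, "dz": 0, "wx": 0, "wy": 0, "wz": -45, "gripper": 1},
])

```text
clock: 4.15
position: [510.3, 374.2, 94.8]
ee_rot: [-0.58, 0.421, 0.258, 0.648]
contact_force: [1.2, -0.1, 0.0]
gripper_width: 24.8
```

```bash
python3 - <<'E'
from h import *
st=arm.read_state();print(st['position'],st['gripper_width'],st['contact_force'],st['joints'].round(2));print(R.from_quat(st['ee_rot']).as_matrix().round(3))
im=get_image('wrist');save(im,'w3.png');p=st['position']
go([p[0],p[1],30],toolR(167.8)@R.from_rotvec([0,0,-np.pi/4]).as_matrix())
E
```

```text
[510.3361687  374.20462352  94.80306095] 24.806191174739435 [ 1.18693974 -0.05686506  0.00565023] [ 0.97  0.44 -0.71  1.21 -0.58 -2.31]
[[ 0.513 -0.822  0.247]
 [-0.154  0.195  0.969]
 [-0.845 -0.535 -0.027]]
d [0.0529 0.0309 0.0031] w [ -0.11  -2.56 -12.66] |d| 0.061 |w| 12.9
```

View pics/w3.png

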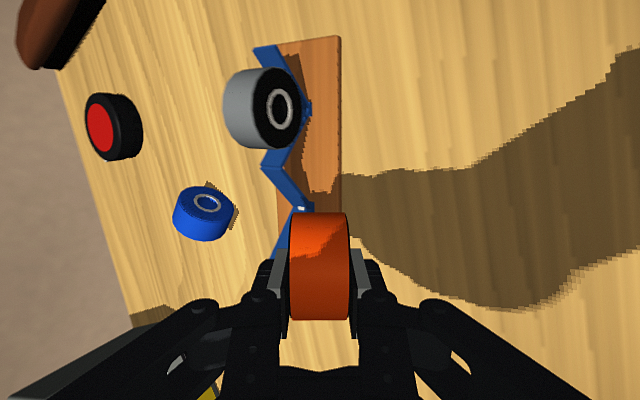

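>>> arm_command([
  {"dx": 0.008, "dy": 0.02, "dz": 0, "wx": 0, "wy": -1.2, "wz": -6, "gripper": 1},
  {"dx": 0.012, "dy": 0.035, "dz": 0.001, "wx": 0, "wy": -2.5, "wz": -12.6, "gripper": 1},
  {"dx": 0.025, "dy": 0.035, "dz": 0.002, "wx": 0, "wy": -2.5, "wz": -12.6, "gripper": 1},
  {"dx": 0.035, "dy": 0.035, "dz": 0.002, "wx": 0, "wy": -2.5, "wz": -12.6, "gripper": 1},
  {"dx": 0.035, "dy": 0.035, "dz": 0.002, "wx": 0, "wy": -2.5, "wz": -12.6, "gripper": 1},
  {"dx": 0.035, "dy": 0.035, "dz": 0.002, "wx": 0, "wy": -2.5, "wz": -12.6, "gripper": 1},
  {"dx": 0.035, "dy": 0.035, "dz": 0.002, "wx": 0, "wy": -2.5, "wz": -12.6, "gripper": 1},
  {"dx": 0.035, "dy": 0.035, "dz": 0.002, "wx": 0, "wy": -2.5, "wz": -12.6, "gripper": 1},
])

```text
clock: 5.0
position: [497.8, 377.5, 44.2]
ee_rot: [-0.62, 0.339, 0.199, 0.679]
contact_force: [-0.2, 0.5, -1.1]
gripper_width: 24.9
```

```bash
python3 - <<'E'
from h import *
st=arm.read_state();print(st['position'],st['gripper_width'],st['contact_force'],st['joints'].round(2));print(R.from_quat(st['ee_rot']).as_matrix().round(3))
p=st['position']
go([p[0],p[1],27],toolR(167.8)@R.from_rotvec([0,0,-np.pi/4]).as_matrix())
E
```

```text
[497.81752967 377.47044338  44.23473424] 24.8749840193109 [-0.1761442   0.5284955  -1.07172849] [ 0.86  0.54 -0.86  1.9  -0.72 -2.92]
[[ 0.691 -0.691  0.213]
 [-0.149  0.152  0.977]
 [-0.707 -0.707  0.002]]
d [ 0.0122  0.0122 -0.    ] w [-0.17  0.02 -0.  ] |d| 0.017 |w| 0.2
```

>>> arm_command([
  {"dx": 0.004, "dy": 0.004, "dz": 0, "wx": 0, "wy": 0, "wz": 0, "gripper": 1},
  {"dx": 0.008, "dy": 0.008, "dz": 0, "wx": 0, "wy": 0, "wz": 0, "gripper": 1},
  {"dx": 0.01, "dy": 0.01, "dz": 0, "wx": 0, "wy": 0, "wz": 0, "gripper": 1},
  {"dx": 0.011, "dy": 0.011, "dz": 0, "wx": 0, "wy": 0, "wz": 0, "gripper": 1},
  {"dx": 0.012, "dy": 0.012, "dz": 0, "wx": 0, "wy": 0, "wz": 0, "gripper": 1},
  {"dx": 0.012, "dy": 0.012, "dz": 0, "wx": 0, "wy": 0, "wz": 0, "gripper": 1},
  {"dx": 0.012, "dy": 0.012, "dz": 0, "wx": 0, "wy": 0, "wz": 0, "gripper": 1},
  {"dx": 0.012, "dy": 0.012, "dz": 0, "wx": 0, "wy": 0, "wz": 0, "gripper": 1},
])

```text
clock: 5.8
position: [497.9, 377.5, 27.4]
ee_rot: [-0.62, 0.339, 0.199, 0.679]
contact_force: [0.3, 0.4, -1.1]
gripper_width: 24.8
```

```bash
python3 - <<'E'
from h import *
st=arm.read_state();print(st['position'],st['gripper_width'],st['contact_force'],st['joints'].round(2))
E
```

```text
[497.86627769 377.49672598  27.35478734] 24.818070086835547 [ 0.26786383  0.43862486 -1.08555992] [ 0.85  0.57 -0.86  1.95 -0.73 -2.97]
```

>>> arm_command([
  {"dx": 0.001, "dy": 0.001, "dz": 0, "wx": 0, "wy": 0, "wz": 0, "gripper": 1},
  {"dx": 0.002, "dy": 0.002, "dz": 0, "wx": 0, "wy": 0, "wz": 0, "gripper": 1},
  {"dx": 0.002, "dy": 0.002, "dz": 0, "wx": 0, "wy": 0, "wz": 0, "gripper": 0.25},
  {"dx": 0.002, "dy": 0.002, "dz": 0, "wx": 0, "wy": 0, "wz": 0, "gripper": 0.25},
  {"dx": -0.013, "dy": 0.002, "dz": 0, "wx": 0, "wy": 0, "wz": 0, "gripper": 0.25},
  {"dx": -0.035, "dy": 0.002, "dz": 0, "wx": 0, "wy": 0, "wz": 0, "gripper": 0.25},
  {"dx": -0.065, "dy": 0.002, "dz": 0, "wx": 0, "wy": 0, "wz": 0, "gripper": 0.25},
  {"dx": -0.09, "dy": 0.0, "dz": 0, "wx": 0, "wy": 0, "wz": 0, "gripper": 0},
])

```text
clock: 6.6
position: [434.9, 390.6, 91.4]
ee_rot: [-0.62, 0.339, 0.199, 0.679]
contact_force: [-0.4, 0.6, -0.4]
gripper_width: 42.2
```

```bash
python3 - <<'E'
from h import *
st=arm.read_state();print(st['position'],st['gripper_width'],st['contact_force'],st['joints'].round(2))
im=get_image('wrist');save(im,'w4.png');im=get_image('scene');save(im,'s4.png')
E
```

```text
[434.90756312 390.64481222  91.40566063] 42.20656032630662 [-0.35148631  0.62384239 -0.36941549] [ 1.07  0.43 -0.9   1.6  -0.75 -2.8 ]
```

View pics/w4.png

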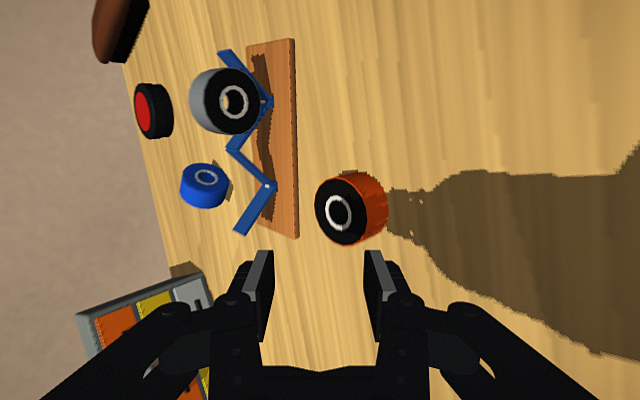

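View pics/s4.png

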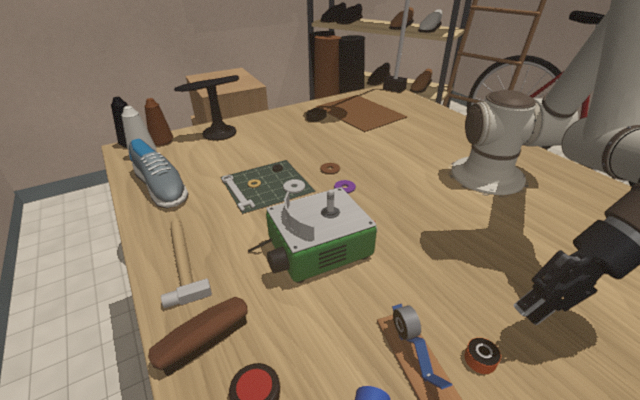

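```bash
python3 - <<'E'
from h import *
go([450,370,230],toolR(180))
go([547,21,250],toolR(180))
E
```

```text
d [-0.0825 -0.1111 -0.0182] w [-11.64  -4.42  44.93] |d| 0.14 |w| 46.6
d [ 0.021  -0.2455 -0.3388] w [-11.64  -4.42  44.93] |d| 0.419 |w| 46.6
```

>>> arm_command([
  {"dx": -0.03, "dy": -0.04, "dz": 0, "wx": -2, "wy": -0.8, "wz": 8, "gripper": -1},
  {"dx": -0.06, "dy": -0.075, "dz": -0.01, "wx": -4, "wy": -1.5, "wz": 16, "gripper": -1},
  {"dx": -0.075, "dy": -0.1, "dz": -0.03, "wx": -6, "wy": -2.3, "wz": 24, "gripper": -1},
  {"dx": -0.07, "dy": -0.12, "dz": -0.07, "wx": -8, "wy": -3, "wz": 32, "gripper": -1},
  {"dx": -0.06, "dy": -0.14, "dz": -0.115, "wx": -10, "wy": -3.8, "wz": 40, "gripper": -1},
  {"dx": -0.045, "dy": -0.16, "dz": -0.155, "wx": -11.6, "wy": -4.4, "wz": 44.9, "gripper": -1},
  {"dx": -0.033, "dy": -0.18, "dz": -0.2, "wx": -11.6, "wy": -4.4, "wz": 44.9, "gripper": -1},
  {"dx": -0.02, "dy": -0.2, "dz": -0.24, "wx": -11.6, "wy": -4.4, "wz": 44.9, "gripper": -1},
])

```text
clock: 7.5
position: [486.1, 231.2, 227.1]
ee_rot: [-0.541, 0.481, 0.42, 0.547]
contact_force: [1.6, -0.4, -0.2]
gripper_width: 85.3
```

```bash
python3 - <<'E'
from h import *
st=arm.read_state();print(st['position'],st['joints'].round(2))
go([547,21,250],toolR(180))
E
```

```text
[486.12511587 231.21872996 227.09800336] [ 0.84  0.18 -0.39  0.22 -0.94 -1.04]
d [ 0.0014 -0.077  -0.2061] w [-3.88 -3.13 10.69] |d| 0.22 |w| 11.8
```

>>> arm_command([
  {"dx": 0.0, "dy": -0.017, "dz": -0.045, "wx": -1.3, "wy": -1, "wz": 3.5, "gripper": -1},
  {"dx": 0.0, "dy": -0.034, "dz": -0.09, "wx": -2.6, "wy": -2, "wz": 7, "gripper": -1},
  {"dx": 0.0, "dy": -0.051, "dz": -0.135, "wx": -3.9, "wy": -3.1, "wz": 10.7, "gripper": -1},
  {"dx": 0.001, "dy": -0.068, "dz": -0.18, "wx": -3.9, "wy": -3.1, "wz": 10.7, "gripper": -1},
  {"dx": 0.001, "dy": -0.077, "dz": -0.206, "wx": -3.9, "wy": -3.1, "wz": 10.7, "gripper": -1},
  {"dx": 0.001, "dy": -0.077, "dz": -0.206, "wx": -3.9, "wy": -3.1, "wz": 10.7, "gripper": -1},
  {"dx": 0.001, "dy": -0.077, "dz": -0.206, "wx": -3.9, "wy": -3.1, "wz": 10.7, "gripper": -1},
  {"dx": 0.001, "dy": -0.077, "dz": -0.206, "wx": -3.9, "wy": -3.1, "wz": 10.7, "gripper": -1},
])

```text
clock: 8.3
position: [546.6, 21.3, 249.8]
ee_rot: [-0.5, 0.501, 0.5, 0.499]
contact_force: [-0.1, -0.3, 0.9]
gripper_width: 85.3
```

```bash
python3 - <<'E'
from h import *
st=arm.read_state();print(st['position'],jawyaw(st),st['joints'].round(2))
im=get_image('wrist');save(im,'w5.png');K,T=cam(im,st)
np.savez('v1.npz',K=K,T=T)
for q in [(547,21,102),(547,21,150)]: print(proj(K,T,q))
E
```

```text
[546.57900097  21.27132049 249.80008644] -179.99570591964283 [ 0.34  0.24 -0.15  0.   -1.18 -0.34]
[317.54802105 185.70447377]
[317.4569403 201.7075811]
```

View pics/w5.png

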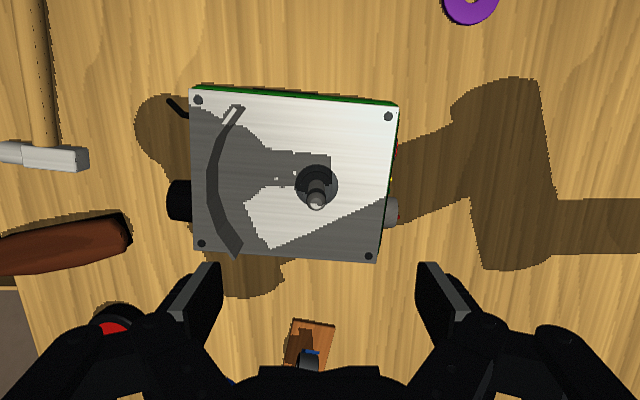

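```bash
python3 - <<'E'
from h import *
a=cv2.imread('pics/w5.png')[155:220,285:350]
a=np.clip(a.astype(float)*1.8,0,255).astype(np.uint8)
cv2.imwrite('pics/z1.png',cv2.resize(a,None,fx=9,fy=9,interpolation=cv2.INTER_NEAREST))
E
```

```text
(no output)
```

View pics/z1.png

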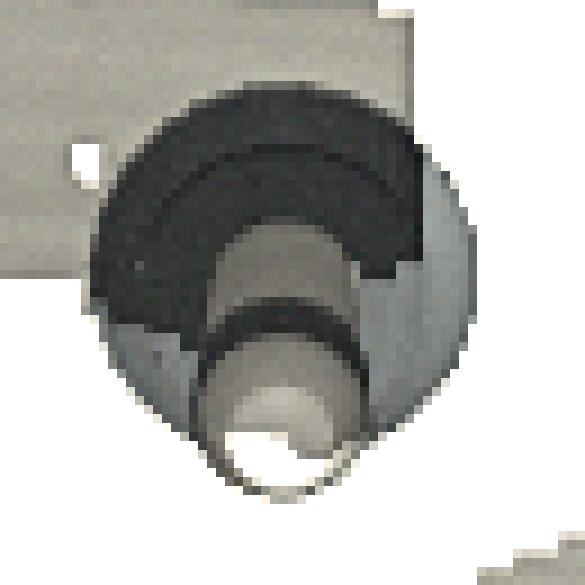

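```bash
python3 - <<'E'
from h import *
d=np.load('v1.npz');K,T=d['K'],d['T']
print(ray(K,T,316.05,200.9,144),ray(K,T,315.6,185.5,96))
go([512,-229,120],toolR(180))
E
```

```text
[548.11238808  22.22826461 144.        ] [548.80293877  22.38293621  96.        ]
d [ 0.1303  0.0347 -0.2505] w [ 0.06 -0.06 -0.06] |d| 0.284 |w| 0.1
```

>>> arm_command([
  {"dx": 0.0, "dy": 0.005, "dz": -0.05, "wx": 0, "wy": 0, "wz": 0, "gripper": -1},
  {"dx": 0.0, "dy": 0.01, "dz": -0.1, "wx": 0, "wy": 0, "wz": 0, "gripper": -1},
  {"dx": 0.02, "dy": 0.02, "dz": -0.145, "wx": 0, "wy": 0, "wz": 0, "gripper": -1},
  {"dx": 0.05, "dy": 0.025, "dz": -0.185, "wx": 0, "wy": 0, "wz": 0, "gripper": -1},
  {"dx": 0.085, "dy": 0.03, "dz": -0.22, "wx": 0, "wy": 0, "wz": 0, "gripper": -1},
  {"dx": 0.12, "dy": 0.0345, "dz": -0.25, "wx": 0, "wy": 0, "wz": 0, "gripper": -1},
  {"dx": 0.13, "dy": 0.0345, "dz": -0.2505, "wx": 0, "wy": 0, "wz": 0, "gripper": -0.6},
  {"dx": 0.13, "dy": 0.0345, "dz": -0.2505, "wx": 0, "wy": 0, "wz": 0, "gripper": -0.6},
])

```text
clock: 9.15
position: [511.2, -228.4, 118.3]
ee_rot: [-0.499, 0.501, 0.502, 0.498]
contact_force: [0.1, -0.4, 1.7]
gripper_width: 68.2
```

```bash
python3 - <<'E'
from h import *
st=arm.read_state();print(st['position'],jawyaw(st),st['gripper_width'])
im=get_image('wrist');save(im,'w6.png');K,T=cam(im,st)
for q,z in(('flange_c',11),('washer_c',9)):
  for r in models.cut_out('wrist',q)[:3]:
    m=r['mask'].astype(np.uint8)
    c=max(cv2.findContours(m,0,2)[0],key=cv2.contourArea);E=cv2.fitEllipse(c)
    print(q,round(r['conf'],2),r['extent'],E,ray(K,T,*E[0],z).round(1),im['img'][r['mask']].mean(0).round())
E
```

```text
[ 511.15102109 -228.42716205  118.34102331] -179.94049403420132 68.23758474226041
flange_c 0.91 [422.8, 240.2, 492.2, 304.7] ((459.8550109863281, 270.4656677246094), (55.2232551574707, 66.12985229492188), 126.07411193847656) [ 390.8 -165.2   11. ] [134.  57. 166.]
flange_c 0.82 [454.8, 115.0, 535.4, 190.4] ((494.9417724609375, 152.1761474609375), (71.64474487304688, 82.32710266113281), 54.7209587097168) [ 377.2 -265.3   11. ] [154.  93.  51.]
flange_c 0.56 [278.0, 162.3, 356.4, 238.5] ((316.3957824707031, 197.71722412109375), (72.321044921875, 74.34622955322266), 89.79623413085938) [ 512.  -229.5   11. ] [183. 182. 174.]
washer_c 0.67 [166.6, 81.8, 223.1, 128.7] ((195.02474975585938, 104.36102294921875), (46.53116989135742, 52.1638298034668), 135.46685791015625) [ 599.9 -299.7    9. ] [194. 160.  62.]
```

View pics/w6.png

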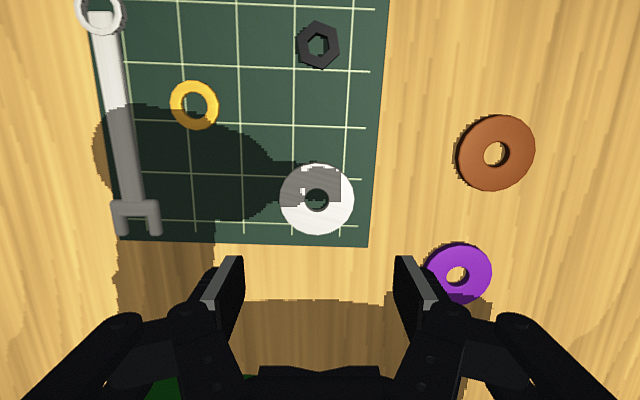

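```bash
python3 - <<'E'
from h import *
go([512,-229.5,-0.5],toolR(180))
E
```

```text
d [ 0.1224  0.0021 -0.0013] w [ 0.21 -0.11  0.11] |d| 0.122 |w| 0.3
```

```bash
python3 - <<'E'
from h import *
for i in range(4):
    st=arm.read_state();print(st['clock'],st['position'],st['joint_vel'].round(3))
    im=get_image('wrist')
K,T=cam(im,st)
for r in models.cut_out('wrist','flange_c')[:4]:
    m=r['mask'].astype(np.uint8)
    c=max(cv2.findContours(m,0,2)[0],key=cv2.contourArea);E=cv2.fitEllipse(c)
    print(round(r['conf'],2),E,ray(K,T,*E[0],11).round(1))
st=arm.read_state();go([512,-229.5,-0.5],toolR(180),st)
E
```

```text
9.3 [ 513.80872455 -227.94459019  121.91546387] [ 0.002 -0.014  0.005 -0.002  0.     0.001]
9.35 [ 513.81658075 -227.93308224  122.10615566] [-0.004 -0.005 -0.003 -0.001  0.001  0.001]
9.4 [ 513.65272546 -228.00226257  122.05246093] [-0.004 -0.001 -0.006 -0.002 -0.001 -0.   ]
9.45 [ 513.41712276 -228.12242124  121.89607491] [-0.007  0.003 -0.005 -0.003  0.001  0.003]
0.83 ((320.75860595703125, 196.03150939941406), (71.41488647460938, 73.5506591796875), 90.38492584228516) [ 511.6 -229.7   11. ]
0.77 ((461.58343505859375, 269.7225646972656), (58.34375762939453, 66.6781997680664), 124.27007293701172) [ 391.2 -164.5   11. ]
0.76 ((497.4181213378906, 151.775634765625), (73.13639831542969, 83.15308380126953), 52.16848373413086) [ 377.2 -265.3   11. ]
d [ 0.1219  0.0011 -0.0009] w [ 0.13 -0.08  0.06] |d| 0.122 |w| 0.2
```

>>> arm_command([
  {"dx": 0.035, "dy": 0.0015, "dz": -0.001, "wx": 0, "wy": 0, "wz": 0, "gripper": -0.6},
  {"dx": 0.07, "dy": 0.0015, "dz": -0.001, "wx": 0, "wy": 0, "wz": 0, "gripper": -0.6},
  {"dx": 0.095, "dy": 0.0015, "dz": -0.001, "wx": 0, "wy": 0, "wz": 0, "gripper": -0.6},
  {"dx": 0.11, "dy": 0.0015, "dz": -0.001, "wx": 0, "wy": 0, "wz": 0, "gripper": -0.6},
  {"dx": 0.118, "dy": 0.0015, "dz": -0.001, "wx": 0, "wy": 0, "wz": 0, "gripper": -0.6},
  {"dx": 0.122, "dy": 0.0015, "dz": -0.001, "wx": 0, "wy": 0, "wz": 0, "gripper": -0.6},
  {"dx": 0.122, "dy": 0.0015, "dz": -0.001, "wx": 0, "wy": 0, "wz": 0, "gripper": -0.6},
  {"dx": 0.122, "dy": 0.0015, "dz": -0.001, "wx": 0, "wy": 0, "wz": 0, "gripper": -0.6},
])

```text
clock: 10.35
position: [512.3, -229.7, 0.4]
ee_rot: [0.502, -0.499, -0.499, -0.5]
contact_force: [-0.3, -0.2, -0.4]
gripper_width: 68.3
```

```bash
python3 - <<'E'
from h import *
st=arm.read_state();print(st['position'],st['contact_force'],st['gripper_width']);
im=get_image('wrist');save(im,'w7.png')
go([511.8,-229.6,-0.5],toolR(180))
E
```

```text
[ 5.12314252e+02 -2.29661671e+02  3.64781981e-01] [-0.34192511 -0.1988919  -0.43735134] 68.27305051263997
d [0.0009 0.0005 0.    ] w [ 0.14 -0.1   0.18] |d| 0.001 |w| 0.2
```

View pics/w7.png

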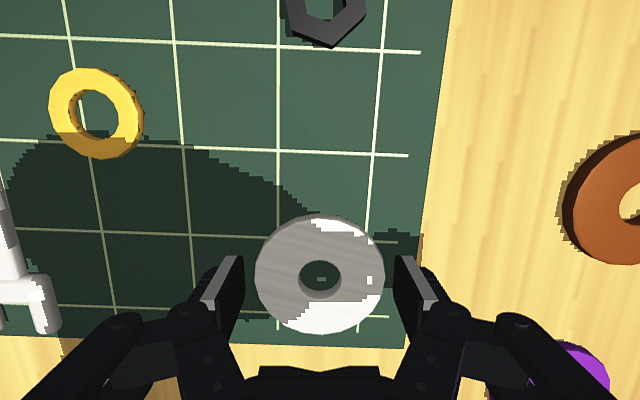

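>>> arm_command([
  {"dx": 0.001, "dy": 0.0, "dz": 0, "wx": 0, "wy": 0, "wz": 0, "gripper": -0.5},
  {"dx": 0.001, "dy": 0.0, "dz": 0, "wx": 0, "wy": 0, "wz": 0, "gripper": 1},
  {"dx": 0.001, "dy": 0.0, "dz": 0, "wx": 0, "wy": 0, "wz": 0, "gripper": 1},
  {"dx": 0.001, "dy": 0.0, "dz": 0, "wx": 0, "wy": 0, "wz": 0, "gripper": 1},
  {"dx": -0.005, "dy": 0.0, "dz": 0, "wx": 0, "wy": 0, "wz": 0, "gripper": 1},
  {"dx": -0.015, "dy": 0.0, "dz": 0, "wx": 0, "wy": 0, "wz": 0, "gripper": 1},
  {"dx": -0.03, "dy": 0.0, "dz": 0, "wx": 0, "wy": 0, "wz": 0, "gripper": 1},
  {"dx": -0.04, "dy": 0.0, "dz": 0, "wx": 0, "wy": 0, "wz": 0, "gripper": 1},
])

```text
clock: 11.2
position: [512.6, -229.7, 41.8]
ee_rot: [0.502, -0.499, -0.499, -0.5]
contact_force: [0.0, -0.2, -1.2]
gripper_width: 56.1
```

```bash
python3 - <<'E'
from h import *
st=arm.read_state();print(st['position'],st['contact_force'],st['gripper_width']);
im=get_image('wrist');save(im,'w8.png')
E
```

```text
[ 512.62739862 -229.70284193   41.82207004] [ 0.03747815 -0.15042755 -1.21083767] 56.10585723018083
```

View pics/w8.png

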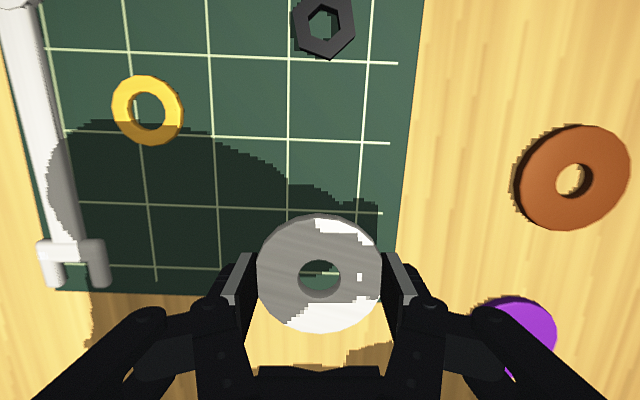

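```bash
python3 - <<'E'
from h import *
st=arm.read_state();im=get_image('wrist');K,T=cam(im,st)
g=im['img'].astype(int);
for r in models.cut_out('wrist','flange_c')[:4]:
    m=r['mask'].astype(np.uint8)
    c=max(cv2.findContours(m,0,2)[0],key=cv2.contourArea);E=cv2.fitEllipse(c)
    z=st['position'][2]+7.5+4
    print(round(r['conf'],2),r['extent'],E,(ray(K,T,*E[0],z)-st['position']).round(1))
# bore ellipse from crop
a=im['img'][250:310,280:365];cv2.imwrite('pics/z2.png',cv2.resize(a[:,:,::-1],None,fx=8,fy=8,interpolation=cv2.INTER_NEAREST))
print(st['position'],proj(K,T,st['position']+[0,0,11.5]),proj(K,T,st['position']+[0,0,3.5]))
go([548.3,22.2,200],toolR(180))
E
```

```text
0.92 [254.5, 215.4, 381.5, 335.2] ((318.4767150878906, 273.1000671386719), (119.08382415771484, 127.45304107666016), 88.8934326171875) [-0.3 -2.2 11.5]
0.7 [469.1, 294.0, 557.9, 377.6] ((526.4248657226562, 316.6029052734375), (34.83700942993164, 86.199462890625), 123.463623046875) [-96.1  19.7  11.5]
0.68 [509.0, 122.1, 631.0, 231.3] ((570.6690063476562, 176.6223907470703), (99.87447357177734, 121.78325653076172), 59.80617141723633) [-101.3  -46.4   11.5]
0.56 [296.0, 1.1, 359.0, 61.8] ((326.1409912109375, 23.74437713623047), (60.78519058227539, 70.5486068725586), 3.3178181648254395) [  -2.8 -101.2   11.5]
[ 513.61661702 -229.94418626   43.31482073] [317.74294196 277.50913865] [317.90855037 268.66655778]
d [-0.159  -0.037   0.2514] w [ 0.13 -0.11  0.29] |d| 0.3 |w| 0.3
```

View pics/z2.png

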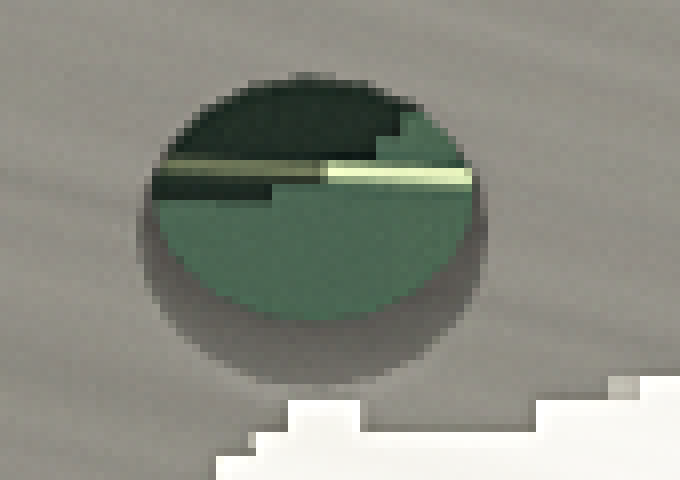

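>>> arm_command([
  {"dx": -0.05, "dy": 0.0, "dz": 0.0, "wx": 0, "wy": 0, "wz": 0, "gripper": 1},
  {"dx": -0.09, "dy": -0.005, "dz": 0.03, "wx": 0, "wy": 0, "wz": 0, "gripper": 1},
  {"dx": -0.125, "dy": -0.01, "dz": 0.065, "wx": 0, "wy": 0, "wz": 0, "gripper": 1},
  {"dx": -0.145, "dy": -0.018, "dz": 0.11, "wx": 0, "wy": 0, "wz": 0, "gripper": 1},
  {"dx": -0.155, "dy": -0.025, "dz": 0.155, "wx": 0, "wy": 0, "wz": 0, "gripper": 1},
  {"dx": -0.155, "dy": -0.03, "dz": 0.2, "wx": 0, "wy": 0, "wz": 0, "gripper": 1},
  {"dx": -0.15, "dy": -0.034, "dz": 0.235, "wx": 0, "wy": 0, "wz": 0, "gripper": 1},
  {"dx": -0.145, "dy": -0.036, "dz": 0.25, "wx": 0, "wy": 0, "wz": 0, "gripper": 1},
])

```text
clock: 12.15
position: [547.2, 23.5, 185.3]
ee_rot: [0.503, -0.498, -0.5, -0.499]
contact_force: [0.3, -0.4, -1.6]
gripper_width: 56.1
```

```bash
python3 - <<'E'
from h import *
st=arm.read_state();print(st['position'],st['gripper_width'])
go([548.2,22.0,165],toolR(180))
E
```

```text
[547.15417962  23.51574129 185.32657263] 56.05737576185501
d [ 0.0203 -0.0009 -0.0015] w [ 0.3  -0.09  0.26] |d| 0.02 |w| 0.4
```

>>> arm_command([
  {"dx": 0.01, "dy": -0.001, "dz": -0.0015, "wx": 0.3, "wy": 0, "wz": 0.2, "gripper": 1},
  {"dx": 0.02, "dy": -0.001, "dz": -0.0015, "wx": 0.3, "wy": 0, "wz": 0.2, "gripper": 1},
  {"dx": 0.02, "dy": -0.001, "dz": -0.0015, "wx": 0.3, "wy": 0, "wz": 0.2, "gripper": 1},
  {"dx": 0.02, "dy": -0.001, "dz": -0.0015, "wx": 0.3, "wy": 0, "wz": 0.2, "gripper": 1},
  {"dx": 0.02, "dy": -0.001, "dz": -0.0015, "wx": 0.3, "wy": 0, "wz": 0.2, "gripper": 1},
  {"dx": 0.02, "dy": -0.001, "dz": -0.0015, "wx": 0.3, "wy": 0, "wz": 0.2, "gripper": 1},
  {"dx": 0.02, "dy": -0.001, "dz": -0.0015, "wx": 0.3, "wy": 0, "wz": 0.2, "gripper": 1},
  {"dx": 0.02, "dy": -0.001, "dz": -0.0015, "wx": 0.3, "wy": 0, "wz": 0.2, "gripper": 1},
])

```text
clock: 12.95
position: [548.3, 21.9, 165.6]
ee_rot: [0.501, -0.5, -0.499, -0.5]
contact_force: [-0.6, 0.6, -1.5]
gripper_width: 56.1
```

```bash
python3 - <<'E'
from h import *
st=arm.read_state();im=get_image('wrist');K,T=cam(im,st);save(im,'w9.png')
print(st['position'])
a=im['img'][230:330,250:390];cv2.imwrite('pics/z3.png',cv2.resize(a[:,:,::-1],None,fx=5.5,fy=5.5,interpolation=cv2.INTER_NEAREST))
go([548.2,22.0,140],toolR(180))
E
```

```text
[548.34357793  21.86856404 165.61406351]
d [0.0256 0.0001 0.0001] w [-0.01 -0.08  0.08] |d| 0.026 |w| 0.1
```

View pics/z3.png

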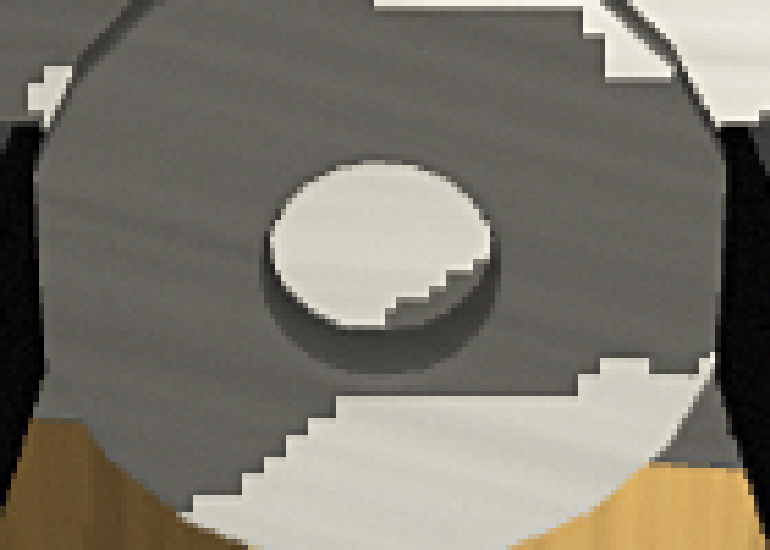

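>>> arm_command([
  {"dx": 0.006, "dy": 0, "dz": 0, "wx": 0, "wy": 0, "wz": 0, "gripper": 1},
  {"dx": 0.012, "dy": 0, "dz": 0, "wx": 0, "wy": 0, "wz": 0, "gripper": 1},
  {"dx": 0.018, "dy": 0, "dz": 0, "wx": 0, "wy": 0, "wz": 0, "gripper": 1},
  {"dx": 0.023, "dy": 0, "dz": 0, "wx": 0, "wy": 0, "wz": 0, "gripper": 1},
  {"dx": 0.028, "dy": 0, "dz": 0, "wx": 0, "wy": 0, "wz": 0, "gripper": 1},
  {"dx": 0.031, "dy": 0, "dz": 0, "wx": 0, "wy": 0, "wz": 0, "gripper": 1},
  {"dx": 0.034, "dy": 0, "dz": 0, "wx": 0, "wy": 0, "wz": 0, "gripper": 1},
  {"dx": 0.036, "dy": 0, "dz": 0, "wx": 0, "wy": 0, "wz": 0, "gripper": 1},
])

```text
clock: 13.8
position: [548.4, 21.9, 129.3]
ee_rot: [0.501, -0.5, -0.499, -0.5]
contact_force: [0.6, -0.0, -1.7]
gripper_width: 56.1
```

```bash
python3 - <<'E'
from h import *
st=arm.read_state();im=get_image('wrist');save(im,'w10.png')
print(st['position'],st['contact_force'],st['wrist_torque'])
a=im['img'][200:350,200:440];cv2.imwrite('pics/z4.png',cv2.resize(a[:,:,::-1],None,fx=3.3,fy=3.3,interpolation=cv2.INTER_NEAREST))
go([548.2,22.0,99],toolR(180))
E
```

```text
[548.39035075  21.89625968 129.32178455] [ 0.56879531 -0.03112752 -1.66231714] [ 0.00610295 -0.08500275 -0.00514766]
d [0.0301 0.     0.0002] w [-0.01 -0.08  0.05] |d| 0.03 |w| 0.1
```

View pics/z4.png

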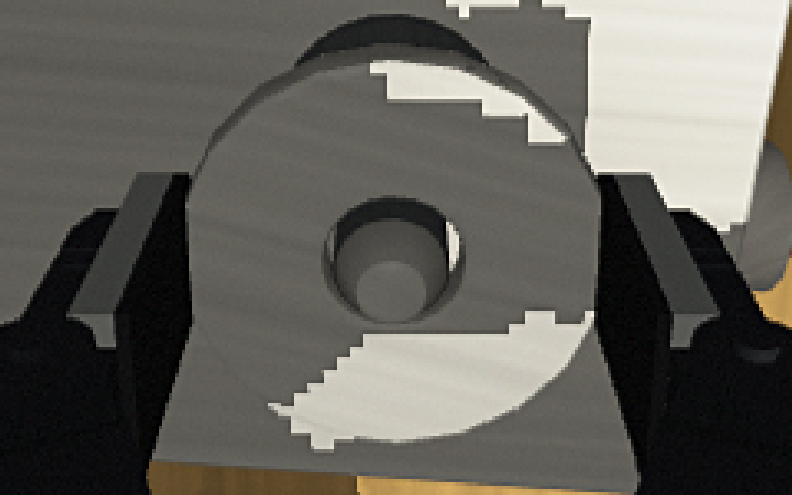

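>>> arm_command([
  {"dx": 0.006, "dy": 0, "dz": 0, "wx": 0, "wy": 0, "wz": 0, "gripper": 1},
  {"dx": 0.012, "dy": 0, "dz": 0, "wx": 0, "wy": 0, "wz": 0, "gripper": 1},
  {"dx": 0.018, "dy": 0, "dz": 0, "wx": 0, "wy": 0, "wz": 0, "gripper": 1},
  {"dx": 0.023, "dy": 0, "dz": 0, "wx": 0, "wy": 0, "wz": 0, "gripper": 1},
  {"dx": 0.027, "dy": 0, "dz": 0, "wx": 0, "wy": 0, "wz": 0, "gripper": 1},
  {"dx": 0.029, "dy": 0, "dz": 0, "wx": 0, "wy": 0, "wz": 0, "gripper": 1},
  {"dx": 0.03, "dy": 0, "dz": 0, "wx": 0, "wy": 0, "wz": 0, "gripper": 1},
  {"dx": 0.03, "dy": 0, "dz": 0, "wx": 0, "wy": 0, "wz": 0, "gripper": 1},
])

```text
clock: 14.65
position: [548.0, 21.7, 99.9]
ee_rot: [0.501, -0.5, -0.499, -0.5]
contact_force: [-3.7, 0.2, 4.2]
gripper_width: 56.0
```

```bash
python3 - <<'E'
from h import *
st=arm.read_state()
print(st['position'],st['contact_force'],st['wrist_torque'])
E
```

```text
[547.99447334  21.72569137  99.86593274] [-3.73304683  0.21682906  4.22061342] [0.06258374 0.82140397 0.0110076 ]
```

>>> arm_command([
  {"dx": 0, "dy": 0, "dz": 0, "wx": 0, "wy": 0, "wz": 0, "gripper": -0.65},
  {"dx": 0, "dy": 0, "dz": 0, "wx": 0, "wy": 0, "wz": 0, "gripper": -0.65},
  {"dx": 0, "dy": 0, "dz": 0, "wx": 0, "wy": 0, "wz": 0, "gripper": -0.65},
  {"dx": -0.01, "dy": 0, "dz": 0, "wx": 0, "wy": 0, "wz": 0, "gripper": -0.65},
  {"dx": -0.03, "dy": 0, "dz": 0, "wx": 0, "wy": 0, "wz": 0, "gripper": -0.65},
  {"dx": -0.06, "dy": 0, "dz": 0, "wx": 0, "wy": 0, "wz": 0, "gripper": -0.65},
  {"dx": -0.085, "dy": 0, "dz": 0, "wx": 0, "wy": 0, "wz": 0, "gripper": -0.65},
  {"dx": -0.1, "dy": 0, "dz": 0, "wx": 0, "wy": 0, "wz": 0, "gripper": -0.65},
])

```text
clock: 15.45
position: [549.1, 22.1, 203.1]
ee_rot: [0.502, -0.499, -0.499, -0.501]
contact_force: [0.5, -0.7, 0.1]
gripper_width: 70.4
```

```bash
python3 - <<'E'
from h import *
st=arm.read_state();im=get_image('wrist');save(im,'w11.png');K,T=cam(im,st)
print(st['position'],st['contact_force'],st['gripper_width'])
for r in models.cut_out('wrist','flange_c')[:1]:
    m=r['mask'].astype(np.uint8)
    c=max(cv2.findContours(m,0,2)[0],key=cv2.contourArea);E=cv2.fitEllipse(c)
    print(round(r['conf'],2),r['extent'],E,ray(K,T,*E[0],110).round(1))
E
```

```text
[549.05584241  22.05978698 203.08522154] [ 0.50797873 -0.69435591  0.12886946] 70.38219544915616
0.94 [280.4, 165.8, 360.2, 246.0] ((320.45941162109375, 204.31924438476562), (74.82848358154297, 77.8638687133789), 92.32621002197266) [547.8  21.7 110. ]
```

View pics/w11.png

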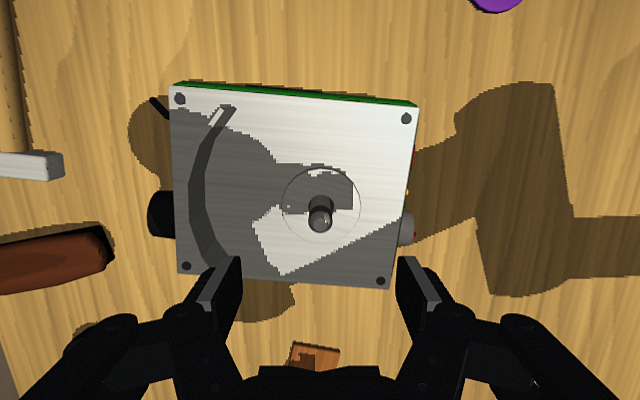

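```bash
python3 - <<'E'
from h import *
im=get_image('wrist')
K,T=cam(im,dict(position=[434.91,390.64,91.41],ee_rot=[-.62,.339,.199,.679]));p=ray(K,T,338,211,26);print(p)
go([p[0],p[1],135],toolR(180))
E
```

```text
[479.5503742  380.94494298  26.        ]
d [0.0657 0.0692 0.3589] w [ 0.   -0.04  0.2 ] |d| 0.371 |w| 0.2
```

>>> arm_command([
  {"dx": 0.0, "dy": 0.008, "dz": 0.045, "wx": 0, "wy": 0, "wz": 0, "gripper": -0.6},
  {"dx": 0.0, "dy": 0.017, "dz": 0.09, "wx": 0, "wy": 0, "wz": 0, "gripper": -0.6},
  {"dx": 0.0, "dy": 0.025, "dz": 0.135, "wx": 0, "wy": 0, "wz": 0, "gripper": -0.6},
  {"dx": 0.01, "dy": 0.034, "dz": 0.18, "wx": 0, "wy": 0, "wz": 0, "gripper": -0.6},
  {"dx": 0.02, "dy": 0.043, "dz": 0.225, "wx": 0, "wy": 0, "wz": 0, "gripper": -0.6},
  {"dx": 0.035, "dy": 0.052, "dz": 0.27, "wx": 0, "wy": 0, "wz": 0, "gripper": -0.6},
  {"dx": 0.05, "dy": 0.06, "dz": 0.315, "wx": 0, "wy": 0, "wz": 0, "gripper": -0.6},
  {"dx": 0.062, "dy": 0.067, "dz": 0.35, "wx": 0, "wy": 0, "wz": 0, "gripper": -0.6},
])

```text
clock: 16.4
position: [480.2, 373.7, 136.3]
ee_rot: [0.501, -0.5, -0.499, -0.499]
contact_force: [0.8, 0.4, 0.0]
gripper_width: 68.3
```

>>> arm_command([
  {"dx": 0.005, "dy": 0, "dz": 0.005, "wx": 0, "wy": 0, "wz": 0, "gripper": -0.6},
  {"dx": 0.005, "dy": 0, "dz": 0.005, "wx": 0, "wy": 0, "wz": 0, "gripper": -0.6},
  {"dx": 0.005, "dy": 0, "dz": 0.005, "wx": 0, "wy": 0, "wz": 0, "gripper": -0.6},
  {"dx": 0.005, "dy": 0, "dz": 0.005, "wx": 0, "wy": 0, "wz": 0, "gripper": -0.6},
  {"dx": 0.005, "dy": 0, "dz": 0.005, "wx": 0, "wy": 0, "wz": 0, "gripper": -0.6},
  {"dx": 0.005, "dy": 0, "dz": 0.005, "wx": 0, "wy": 0, "wz": 0, "gripper": -0.6},
  {"dx": 0.005, "dy": 0, "dz": 0.005, "wx": 0, "wy": 0, "wz": 0, "gripper": -0.6},
  {"dx": 0.005, "dy": 0, "dz": 0.005, "wx": 0, "wy": 0, "wz": 0, "gripper": -0.6},
])

```text
clock: 17.2
position: [480.3, 378.5, 131.5]
ee_rot: [0.501, -0.5, -0.499, -0.5]
contact_force: [0.2, 0.5, 0.3]
gripper_width: 68.2
```

```bash
python3 - <<'E'
from h import *
st=arm.read_state();im=get_image('wrist');save(im,'w12.png');K,T=cam(im,st)
print(st['position'],st['gripper_width'],jawyaw(st))
for r in models.cut_out('wrist','bobbin_c')[:3]:
    m=r['mask'].astype(np.uint8)
    print(round(r['conf'],2),r['extent'],im['img'][r['mask']].mean(0).round())
a=im['img'];hsv=cv2.cvtColor(a,cv2.COLOR_RGB2HSV)
np.savez('v2.npz',K=K,T=T,img=a)
E
```

```text
[480.33064269 378.48418735 131.54164877] 68.2319477261948 -179.96082491807076
0.57 [286.9, 164.7, 349.6, 234.7] [34. 24. 19.]
0.56 [3.6, 134.3, 99.7, 204.9] [ 26.  59. 130.]
```

View pics/w12.png

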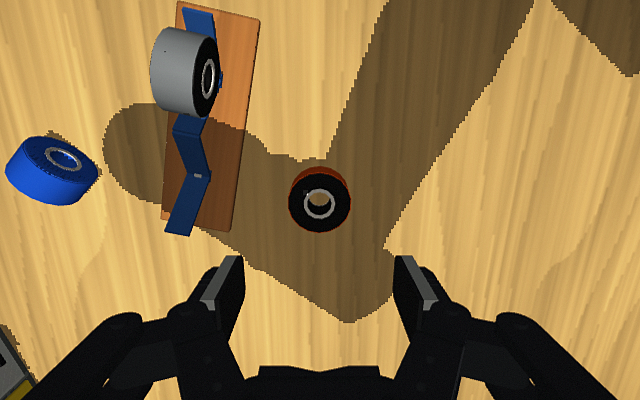

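```bash
python3 - <<'E'
from h import *
d=np.load('v2.npz');K,T=d['K'],d['T']
a=d['img'][160:240,280:360];cv2.imwrite('pics/z5.png',cv2.resize(a[:,:,::-1],None,fx=7,fy=7,interpolation=cv2.INTER_NEAREST))
p=ray(K,T,319.2,203.3,26);print(p)
go([p[0],p[1],9],toolR(180))
E
```

```text
[479.72338641 381.18270408  26.        ]
d [0.1224 0.0007 0.0029] w [ 0.06 -0.16  0.08] |d| 0.122 |w| 0.2
```

View pics/z5.png

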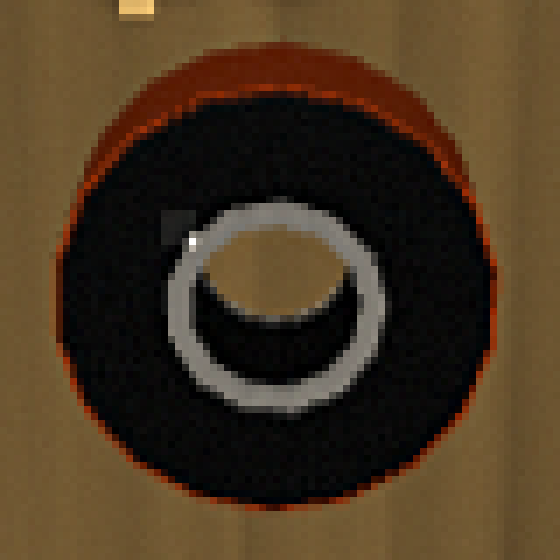

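>>> arm_command([
  {"dx": 0.035, "dy": 0.001, "dz": 0.003, "wx": 0, "wy": 0, "wz": 0, "gripper": -0.45},
  {"dx": 0.075, "dy": 0.001, "dz": 0.003, "wx": 0, "wy": 0, "wz": 0, "gripper": -0.45},
  {"dx": 0.105, "dy": 0.001, "dz": 0.003, "wx": 0, "wy": 0, "wz": 0, "gripper": -0.45},
  {"dx": 0.118, "dy": 0.001, "dz": 0.003, "wx": 0, "wy": 0, "wz": 0, "gripper": -0.45},
  {"dx": 0.124, "dy": 0.001, "dz": 0.003, "wx": 0, "wy": 0, "wz": 0, "gripper": -0.45},
  {"dx": 0.124, "dy": 0.001, "dz": 0.003, "wx": 0, "wy": 0, "wz": 0, "gripper": -0.45},
  {"dx": 0.124, "dy": 0.001, "dz": 0.003, "wx": 0, "wy": 0, "wz": 0, "gripper": 1},
  {"dx": 0.124, "dy": 0.001, "dz": 0.003, "wx": 0, "wy": 0, "wz": 0, "gripper": 1},
])

```text
clock: 18.1
position: [480.4, 382.5, 9.5]
ee_rot: [0.501, -0.498, -0.499, -0.501]
contact_force: [-0.3, 0.2, 2.3]
gripper_width: 48.2
```

```bash
python3 - <<'E'
from h import *
st=arm.read_state();print(st['position'],st['contact_force'],st['gripper_width'])
E
```

```text
[480.41487041 382.51519488   9.54177595] [-0.27699349  0.24447406  2.32685327] 48.18650855949926
```

Gripped (48.2 mm). Let it close, lift, and look.

>>> arm_command([
  {"dx": 0, "dy": 0, "dz": 0, "wx": 0, "wy": 0, "wz": 0, "gripper": 1},
  {"dx": 0, "dy": 0, "dz": 0, "wx": 0, "wy": 0, "wz": 0, "gripper": 1},
  {"dx": -0.01, "dy": 0, "dz": 0, "wx": 0, "wy": 0, "wz": 0, "gripper": 1},
  {"dx": -0.03, "dy": 0, "dz": 0, "wx": 0, "wy": 0, "wz": 0, "gripper": 1},
  {"dx": -0.055, "dy": 0, "dz": 0, "wx": 0, "wy": 0, "wz": 0, "gripper": 1},
  {"dx": -0.07, "dy": 0, "dz": 0, "wx": 0, "wy": 0, "wz": 0, "gripper": 1},
  {"dx": -0.07, "dy": 0, "dz": 0, "wx": 0, "wy": 0, "wz": 0, "gripper": 1},
  {"dx": -0.07, "dy": 0, "dz": 0, "wx": 0, "wy": 0, "wz": 0, "gripper": 1},
])

```text
clock: 18.9
position: [479.8, 382.3, 79.7]
ee_rot: [0.501, -0.498, -0.499, -0.501]
contact_force: [0.7, 0.4, -1.9]
gripper_width: 47.7
```

```bash
python3 - <<'E'
from h import *
st=arm.read_state();im=get_image('wrist');save(im,'w13.png');K,T=cam(im,st);p=st['position']
print(p,st['contact_force'],st['gripper_width'])
print(proj(K,T,p+[0,0,18]),proj(K,T,p+[0,0,-8]))
a=im['img'][200:350,220:420];cv2.imwrite('pics/z6.png',cv2.resize(a[:,:,::-1],None,fx=4,fy=4,interpolation=cv2.INTER_NEAREST))
go([548,22,200],toolR(180))
E
```

```text
[479.8468355  382.34737024  79.68136956] [ 0.71166735  0.40404025 -1.85532567] 47.71691144561788
[317.73403745 285.54122811] [318.06989261 257.32960378]
d [-0.1207 -0.0684 -0.3601] w [ 0.06 -0.03  0.18] |d| 0.386 |w| 0.2
```

View pics/z6.png

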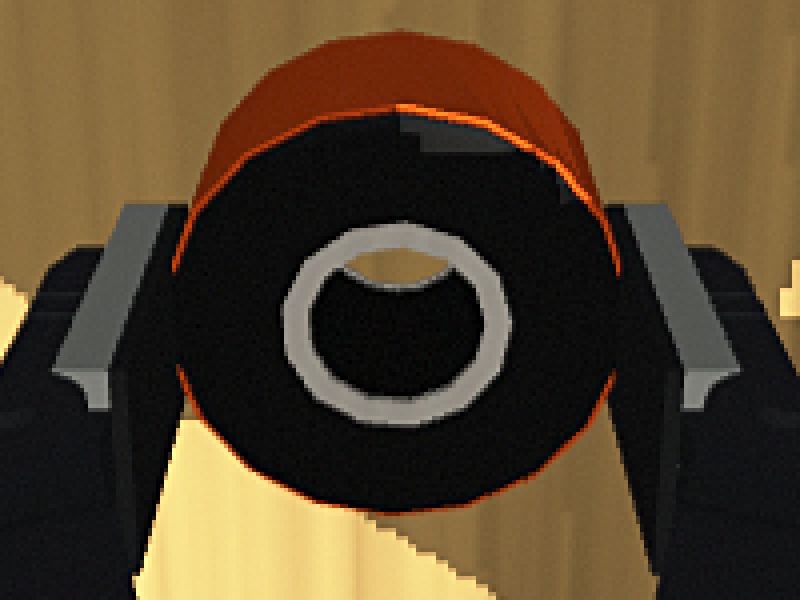

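```bash
python3 - <<'E'
from h import *
im=get_image('wrist');st=arm.read_state();K,T=cam(im,dict(position=[479.8468355,382.34737024,79.68136956],ee_rot=[.501,-.498,-.499,-.501]))
for z in(15.5,16.5,17.5): print(ray(K,T,319.2,280.7,79.68+z)-[479.85,382.35,79.68])
print(st['position']);go([548.5,24.0,205],toolR(180))
E
```

```text
[-0.63497797 -0.84437078 15.5       ]
[-0.63739735 -1.44522173 16.5       ]
[-0.63981673 -2.04607268 17.5       ]
[479.50819459 381.80559351  78.46709681]
d [-0.1259 -0.0689 -0.358 ] w [ 0.06 -0.07  0.15] |d| 0.386 |w| 0.2
```

>>> arm_command([
  {"dx": -0.048, "dy": 0.0, "dz": -0.01, "wx": 0, "wy": 0, "wz": 0, "gripper": 1},
  {"dx": -0.09, "dy": -0.01, "dz": -0.035, "wx": 0, "wy": 0, "wz": 0, "gripper": 1},
  {"dx": -0.115, "dy": -0.017, "dz": -0.075, "wx": 0, "wy": 0, "wz": 0, "gripper": 1},
  {"dx": -0.126, "dy": -0.025, "dz": -0.12, "wx": 0, "wy": 0, "wz": 0, "gripper": 1},
  {"dx": -0.126, "dy": -0.034, "dz": -0.167, "wx": 0, "wy": 0, "wz": 0, "gripper": 1},
  {"dx": -0.126, "dy": -0.043, "dz": -0.215, "wx": 0, "wy": 0, "wz": 0, "gripper": 1},
  {"dx": -0.126, "dy": -0.052, "dz": -0.26, "wx": 0, "wy": 0, "wz": 0, "gripper": 1},
  {"dx": -0.126, "dy": -0.06, "dz": -0.305, "wx": 0, "wy": 0, "wz": 0, "gripper": 1},
])

```text
clock: 19.8
position: [539.1, 75.0, 203.9]
ee_rot: [0.501, -0.5, -0.5, -0.499]
contact_force: [0.5, -0.3, -0.7]
gripper_width: 47.8
```

```bash
python3 - <<'E'
from h import *
print(arm.read_state()['position']);go([548.7,23.4,170],toolR(180))
E
```

```text
[539.07595902  75.01402994 203.88734771]
d [ 0.034  -0.0095 -0.0516] w [ 0.07 -0.11  0.04] |d| 0.062 |w| 0.1
```

>>> arm_command([
  {"dx": 0.0, "dy": -0.005, "dz": -0.03, "wx": 0, "wy": 0, "wz": 0, "gripper": 1},
  {"dx": 0.01, "dy": -0.0095, "dz": -0.0516, "wx": 0, "wy": 0, "wz": 0, "gripper": 1},
  {"dx": 0.02, "dy": -0.0095, "dz": -0.0516, "wx": 0, "wy": 0, "wz": 0, "gripper": 1},
  {"dx": 0.03, "dy": -0.0095, "dz": -0.0516, "wx": 0, "wy": 0, "wz": 0, "gripper": 1},
  {"dx": 0.034, "dy": -0.0095, "dz": -0.0516, "wx": 0, "wy": 0, "wz": 0, "gripper": 1},
  {"dx": 0.034, "dy": -0.0095, "dz": -0.0516, "wx": 0, "wy": 0, "wz": 0, "gripper": 1},
  {"dx": 0.034, "dy": -0.0095, "dz": -0.0516, "wx": 0, "wy": 0, "wz": 0, "gripper": 1},
  {"dx": 0.034, "dy": -0.0095, "dz": -0.0516, "wx": 0, "wy": 0, "wz": 0, "gripper": 1},
])

```text
clock: 20.6
position: [549.0, 24.1, 170.5]
ee_rot: [0.501, -0.499, -0.5, -0.499]
contact_force: [-1.1, -0.2, -0.7]
gripper_width: 47.6
```

```bash
python3 - <<'E'
from h import *
st=arm.read_state();im=get_image('wrist');K,T=cam(im,st);p=st['position']
print(p,st['contact_force'])
a=im['img'][200:350,220:420];cv2.imwrite('pics/z7.png',cv2.resize(a[:,:,::-1],None,fx=4,fy=4,interpolation=cv2.INTER_NEAREST))
go([548.7,23.4,150],toolR(180))
E
```

```text
[548.96893649  24.05385946 170.51188864] [-1.06121121 -0.20814759 -0.68312947]
d [ 0.0205  0.0003 -0.0005] w [ 0.12 -0.09  0.1 ] |d| 0.021 |w| 0.2
```

View pics/z7.png

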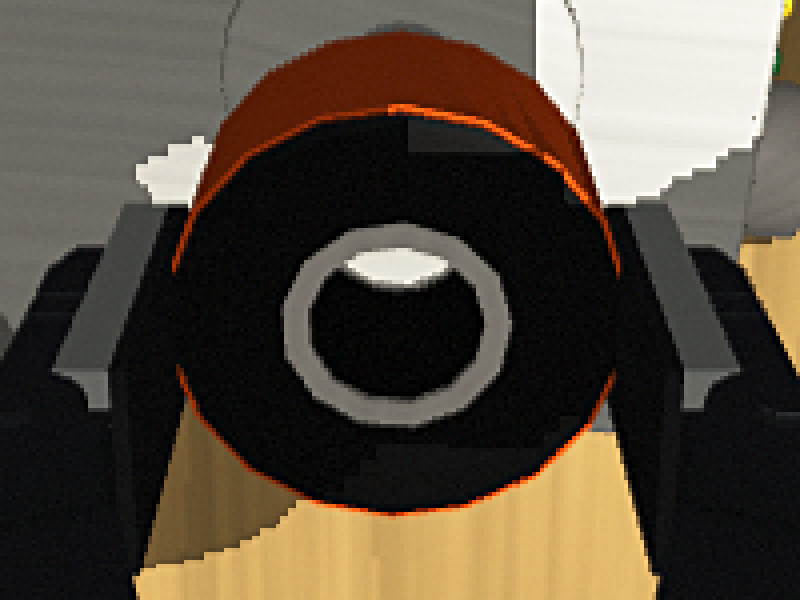

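>>> arm_command([
  {"dx": 0.005, "dy": 0.0, "dz": -0.0005, "wx": 0, "wy": 0, "wz": 0, "gripper": 1},
  {"dx": 0.01, "dy": 0.0, "dz": -0.0005, "wx": 0, "wy": 0, "wz": 0, "gripper": 1},
  {"dx": 0.014, "dy": 0.0, "dz": -0.0005, "wx": 0, "wy": 0, "wz": 0, "gripper": 1},
  {"dx": 0.017, "dy": 0.0, "dz": -0.0005, "wx": 0, "wy": 0, "wz": 0, "gripper": 1},
  {"dx": 0.02, "dy": 0.0, "dz": -0.0005, "wx": 0, "wy": 0, "wz": 0, "gripper": 1},
  {"dx": 0.022, "dy": 0.0, "dz": -0.0005, "wx": 0, "wy": 0, "wz": 0, "gripper": 1},
  {"dx": 0.022, "dy": 0.0, "dz": -0.0005, "wx": 0, "wy": 0, "wz": 0, "gripper": 1},
  {"dx": 0.022, "dy": 0.0, "dz": -0.0005, "wx": 0, "wy": 0, "wz": 0, "gripper": 1},
])

```text
clock: 21.45
position: [549.1, 23.4, 148.6]
ee_rot: [0.501, -0.499, -0.5, -0.5]
contact_force: [-0.4, 0.4, -0.3]
gripper_width: 47.7
```

```bash
python3 - <<'E'
from h import *
st=arm.read_state();im=get_image('wrist');p=st['position']
print(p,st['contact_force'],st['wrist_torque'])
a=im['img'][200:350,220:420];cv2.imwrite('pics/z8.png',cv2.resize(a[:,:,::-1],None,fx=4,fy=4,interpolation=cv2.INTER_NEAREST))
go([548.7,23.4,120],toolR(180))
E
```

```text
[549.06013229  23.39615954 148.62097494] [-0.42589416  0.36250629 -0.28350321] [ 0.05654325 -0.02444914 -0.0186187 ]
d [0.0287 0.0005 0.    ] w [ 0.12 -0.09  0.12] |d| 0.029 |w| 0.2
```

View pics/z8.png

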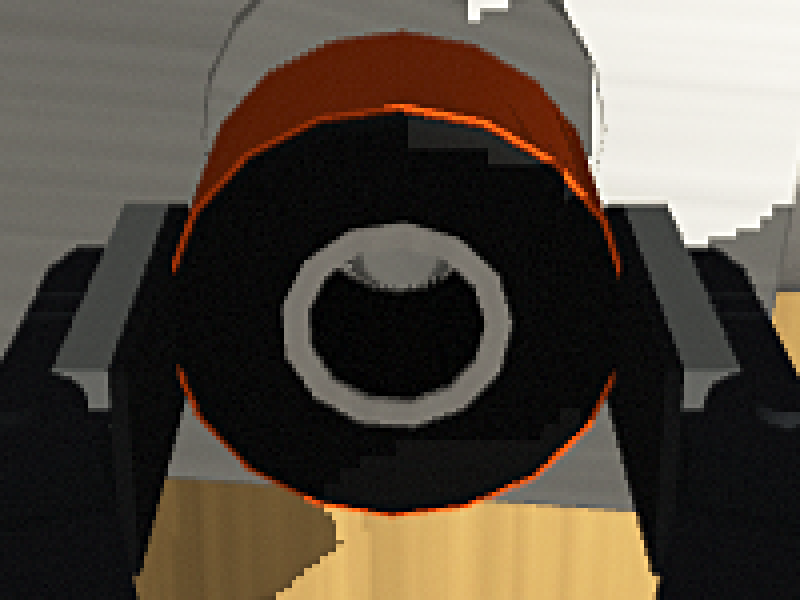

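>>> arm_command([
  {"dx": 0.005, "dy": 0.0, "dz": 0, "wx": 0, "wy": 0, "wz": 0, "gripper": 1},
  {"dx": 0.01, "dy": 0.0, "dz": 0, "wx": 0, "wy": 0, "wz": 0, "gripper": 1},
  {"dx": 0.015, "dy": 0.0, "dz": 0, "wx": 0, "wy": 0, "wz": 0, "gripper": 1},
  {"dx": 0.02, "dy": 0.0, "dz": 0, "wx": 0, "wy": 0, "wz": 0, "gripper": 1},
  {"dx": 0.024, "dy": 0.0, "dz": 0, "wx": 0, "wy": 0, "wz": 0, "gripper": 1},
  {"dx": 0.027, "dy": 0.0, "dz": 0, "wx": 0, "wy": 0, "wz": 0, "gripper": 1},
  {"dx": 0.0285, "dy": 0.0, "dz": 0, "wx": 0, "wy": 0, "wz": 0, "gripper": 1},
  {"dx": 0.0285, "dy": 0.0, "dz": 0, "wx": 0, "wy": 0, "wz": 0, "gripper": 1},
])

```text
clock: 22.3
position: [549.1, 23.4, 120.0]
ee_rot: [0.501, -0.499, -0.5, -0.499]
contact_force: [-0.1, -0.0, -0.0]
gripper_width: 47.9
```

```bash
python3 - <<'E'
from h import *
st=arm.read_state();im=get_image('wrist');p=st['position']
print(p,st['contact_force'],st['wrist_torque'])
a=im['img'][200:350,220:420];cv2.imwrite('pics/z9.png',cv2.resize(a[:,:,::-1],None,fx=4,fy=4,interpolation=cv2.INTER_NEAREST))
E
```

```text
[549.1331376   23.35240318 119.98479723] [-0.07041816 -0.02057447 -0.01914335] [-0.0164501   0.0466115   0.01591553]
```

View pics/z9.png

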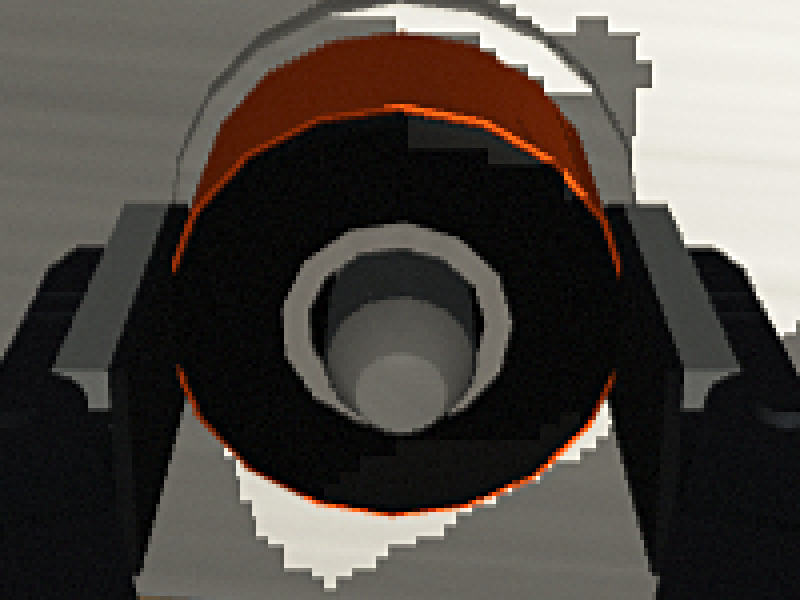

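>>> arm_command([
  {"dx": 0.001, "dy": 0.0, "dz": 0, "wx": 0, "wy": 0, "wz": 0, "gripper": 1},
  {"dx": 0.0015, "dy": 0.0, "dz": 0, "wx": 0, "wy": 0, "wz": 0, "gripper": 1},
  {"dx": 0.0015, "dy": 0.0, "dz": 0, "wx": 0, "wy": 0, "wz": 0, "gripper": -0.5},
  {"dx": 0.0015, "dy": 0.0, "dz": 0, "wx": 0, "wy": 0, "wz": 0, "gripper": -0.5},
  {"dx": 0.0015, "dy": 0.0, "dz": 0, "wx": 0, "wy": 0, "wz": 0, "gripper": -0.5},
  {"dx": -0.01, "dy": 0.0, "dz": 0, "wx": 0, "wy": 0, "wz": 0, "gripper": -0.5},
  {"dx": -0.03, "dy": 0.0, "dz": 0, "wx": 0, "wy": 0, "wz": 0, "gripper": -0.5},
  {"dx": -0.06, "dy": 0.0, "dz": 0, "wx": 0, "wy": 0, "wz": 0, "gripper": -0.5},
])

```text
clock: 23.15
position: [548.2, 23.2, 180.1]
ee_rot: [0.501, -0.5, -0.5, -0.499]
contact_force: [0.1, 0.0, 0.1]
gripper_width: 64.3
```

```bash
python3 - <<'E'
from h import *
st=arm.read_state();im=get_image('wrist');save(im,'w14.png');p=st['position']
print(p,st['contact_force'],st['gripper_width'])
a=get_image('scene')['img'][170:290,240:400];cv2.imwrite('pics/z10.png',cv2.resize(a[:,:,::-1],None,fx=5,fy=5,interpolation=cv2.INTER_NEAREST))
E
```

```text
[548.21746845  23.22778061 180.12482998] [0.07077326 0.04773092 0.1052751 ] 64.32368074095682
```

View pics/w14.png

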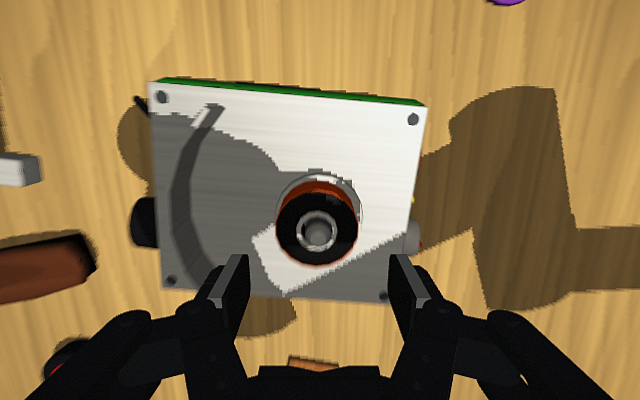

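View pics/z10.png

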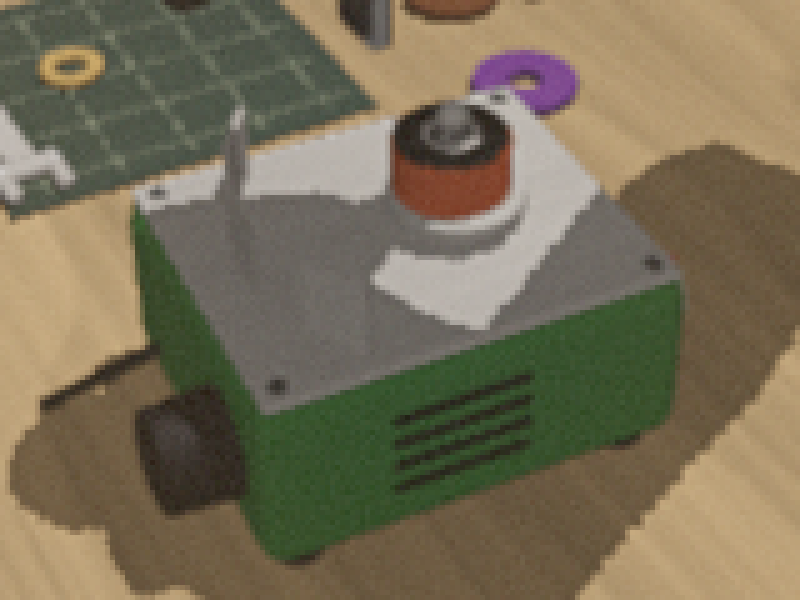

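```bash
python3 - <<'E'
from h import *
go([600,-299.7,115],toolR(90))
E
```

```text
d [ 0.071  -0.046  -0.3238] w [90.19  0.54  0.55] |d| 0.335 |w| 90.2
```

>>> arm_command([
  {"dx": 0.0, "dy": -0.005, "dz": -0.04, "wx": 8.5, "wy": 0, "wz": 0, "gripper": -0.2},
  {"dx": 0.0, "dy": -0.011, "dz": -0.08, "wx": 17, "wy": 0, "wz": 0, "gripper": -0.2},
  {"dx": 0.0, "dy": -0.017, "dz": -0.12, "wx": 25.5, "wy": 0, "wz": 0, "gripper": -0.2},
  {"dx": 0.01, "dy": -0.023, "dz": -0.16, "wx": 34, "wy": 0, "wz": 0, "gripper": -0.2},
  {"dx": 0.02, "dy": -0.029, "dz": -0.2, "wx": 42.5, "wy": 0, "wz": 0, "gripper": -0.2},
  {"dx": 0.03, "dy": -0.034, "dz": -0.24, "wx": 51, "wy": 0, "wz": 0, "gripper": -0.2},
  {"dx": 0.045, "dy": -0.04, "dz": -0.28, "wx": 59.5, "wy": 0, "wz": 0, "gripper": -0.2},
  {"dx": 0.06, "dy": -0.045, "dz": -0.315, "wx": 68, "wy": 0, "wz": 0, "gripper": -0.2},
])

```text
clock: 24.05
position: [599.0, -293.0, 125.9]
ee_rot: [-0.135, 0.69, 0.133, 0.699]
contact_force: [0.3, 0.7, -0.5]
gripper_width: 51.2
```

```bash
python3 - <<'E'
from h import *
go([600,-299.7,115],toolR(90))
E
```

```text
d [ 0.0109 -0.0066 -0.0017] w [21.81  0.72  0.16] |d| 0.013 |w| 21.8
```

>>> arm_command([
  {"dx": 0.005, "dy": -0.003, "dz": -0.001, "wx": 8, "wy": 0.2, "wz": 0, "gripper": -0.2},
  {"dx": 0.011, "dy": -0.0066, "dz": -0.0017, "wx": 16, "wy": 0.5, "wz": 0, "gripper": -0.2},
  {"dx": 0.011, "dy": -0.0066, "dz": -0.0017, "wx": 21.8, "wy": 0.7, "wz": 0.1, "gripper": -0.2},
  {"dx": 0.011, "dy": -0.0066, "dz": -0.0017, "wx": 21.8, "wy": 0.7, "wz": 0.1, "gripper": -0.2},
  {"dx": 0.011, "dy": -0.0066, "dz": -0.0017, "wx": 21.8, "wy": 0.7, "wz": 0.1, "gripper": -0.2},
  {"dx": 0.011, "dy": -0.0066, "dz": -0.0017, "wx": 21.8, "wy": 0.7, "wz": 0.1, "gripper": -0.2},
  {"dx": 0.011, "dy": -0.0066, "dz": -0.0017, "wx": 21.8, "wy": 0.7, "wz": 0.1, "gripper": -0.2},
  {"dx": 0.011, "dy": -0.0066, "dz": -0.0017, "wx": 21.8, "wy": 0.7, "wz": 0.1, "gripper": -0.2},
])

```text
clock: 24.85
position: [600.1, -299.6, 115.1]
ee_rot: [-0.001, 0.707, -0.0, 0.707]
contact_force: [-0.6, 0.9, -0.4]
gripper_width: 51.5
```

```bash
python3 - <<'E'
from h import *
st=arm.read_state();im=get_image('wrist');save(im,'w15.png');K,T=cam(im,st)
print(st['position'],jawyaw(st),st['gripper_width'])
for r in models.cut_out('wrist','washer_c')[:2]:
    m=r['mask'].astype(np.uint8)
    c=max(cv2.findContours(m,0,2)[0],key=cv2.contourArea);E=cv2.fitEllipse(c)
    p=ray(K,T,*E[0],8);print(round(r['conf'],2),r['extent'],E,p.round(1))
    go([p[0],p[1],3],toolR(90))
E
```

```text
[ 600.09853393 -299.58447087  115.11721646] 90.04851114531124 51.475927946649385
0.68 [295.5, 176.7, 343.6, 225.7] ((318.9728698730469, 199.8495330810547), (43.249263763427734, 44.16099548339844), 80.91730499267578) [ 600. -299.    8.]
d [ 1.12e-01  8.00e-04 -1.00e-04] w [0.03 0.04 0.05] |d| 0.112 |w| 0.1
```

View pics/w15.png

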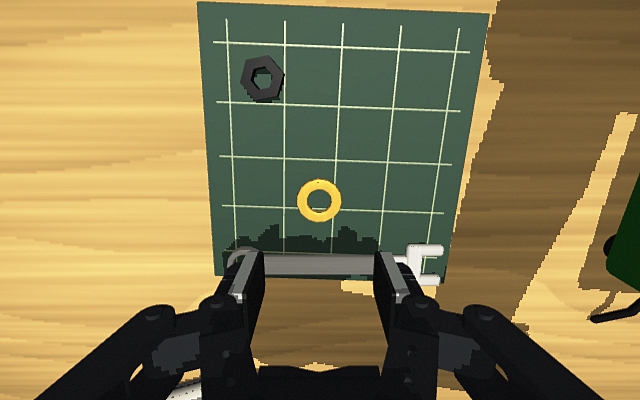

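>>> arm_command([
  {"dx": 0.035, "dy": 0.0008, "dz": 0, "wx": 0, "wy": 0, "wz": 0, "gripper": -0.2},
  {"dx": 0.07, "dy": 0.0008, "dz": 0, "wx": 0, "wy": 0, "wz": 0, "gripper": -0.2},
  {"dx": 0.095, "dy": 0.0008, "dz": 0, "wx": 0, "wy": 0, "wz": 0, "gripper": -0.2},
  {"dx": 0.106, "dy": 0.0008, "dz": 0, "wx": 0, "wy": 0, "wz": 0, "gripper": -0.2},
  {"dx": 0.112, "dy": 0.0008, "dz": 0, "wx": 0, "wy": 0, "wz": 0, "gripper": -0.2},
  {"dx": 0.112, "dy": 0.0008, "dz": 0, "wx": 0, "wy": 0, "wz": 0, "gripper": -0.2},
  {"dx": 0.112, "dy": 0.0008, "dz": 0, "wx": 0, "wy": 0, "wz": 0, "gripper": -0.2},
  {"dx": 0.112, "dy": 0.0008, "dz": 0, "wx": 0, "wy": 0, "wz": 0, "gripper": -0.2},
])

```text
clock: 25.75
position: [601.1, -299.2, 4.6]
ee_rot: [-0.001, 0.706, -0.0, 0.708]
contact_force: [-0.0, 0.4, -0.2]
gripper_width: 51.2
```

```bash
python3 - <<'E'
from h import *
st=arm.read_state();im=get_image('wrist');save(im,'w16.png');K,T=cam(im,st)
print(st['position'],st['contact_force'],st['gripper_width'],proj(K,T,[600,-299,9]))
go([600,-299,3],toolR(90))
E
```

```text
[ 601.1479289  -299.21595019    4.64038786] [-0.04174644  0.38094448 -0.19139172] 51.17660147674259 [318.39401033 268.75276766]
d [ 0.0015  0.0002 -0.001 ] w [0.04 0.18 0.1 ] |d| 0.002 |w| 0.2
```

View pics/w16.png

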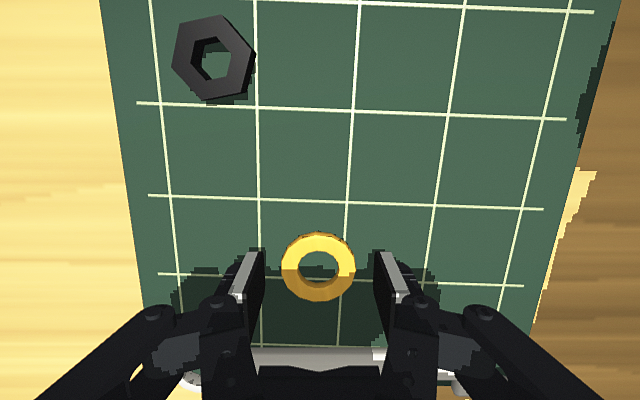

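>>> arm_command([
  {"dx": 0.0015, "dy": 0, "dz": -0.001, "wx": 0, "wy": 0, "wz": 0, "gripper": -0.2},
  {"dx": 0.0015, "dy": 0, "dz": -0.001, "wx": 0, "wy": 0, "wz": 0, "gripper": -0.1},
  {"dx": 0.0015, "dy": 0, "dz": -0.001, "wx": 0, "wy": 0, "wz": 0, "gripper": 1},
  {"dx": 0.0015, "dy": 0, "dz": -0.001, "wx": 0, "wy": 0, "wz": 0, "gripper": 1},
  {"dx": 0.0015, "dy": 0, "dz": -0.001, "wx": 0, "wy": 0, "wz": 0, "gripper": 1},
  {"dx": -0.01, "dy": 0, "dz": -0.001, "wx": 0, "wy": 0, "wz": 0, "gripper": 1},
  {"dx": -0.03, "dy": 0, "dz": -0.001, "wx": 0, "wy": 0, "wz": 0, "gripper": 1},
  {"dx": -0.04, "dy": 0, "dz": -0.001, "wx": 0, "wy": 0, "wz": 0, "gripper": 1},
])

```text
clock: 26.6
position: [600.7, -299.4, 46.2]
ee_rot: [-0.001, 0.705, -0.001, 0.709]
contact_force: [0.5, -0.3, 0.9]
gripper_width: 31.7
```

```bash
python3 - <<'E'
from h import *
st=arm.read_state();im=get_image('wrist');save(im,'w17.png');K,T=cam(im,st);p=st['position']
print(p,st['contact_force'],st['gripper_width'])
for r in models.cut_out('wrist','washer_c')[:2]:
    m=r['mask'].astype(np.uint8)
    c=max(cv2.findContours(m,0,2)[0],key=cv2.contourArea);E=cv2.fitEllipse(c)
    print(round(r['conf'],2),r['extent'],E,ray(K,T,*E[0],p[2]+5.5)-p)
a=im['img'][220:320,250:390];cv2.imwrite('pics/z11.png',cv2.resize(a[:,:,::-1],None,fx=5.5,fy=5.5,interpolation=cv2.INTER_NEAREST))
print(proj(K,T,p+[0,0,6]))
go([548,22,200],toolR(90))
E
```

```text
[ 600.68099488 -299.41058926   46.18728717] [ 0.54547824 -0.27684888  0.85432475] 31.749092028386897
0.96 [284.5, 229.9, 355.2, 305.4] ((318.6045837402344, 268.5439147949219), (70.23826599121094, 73.72482299804688), 90.14524841308594) [-1.90399915  0.31762746  5.5       ]
[317.91095536 272.76336821]
d [-0.1547  0.3211 -0.0517] w [0.05 0.41 0.16] |d| 0.36 |w| 0.4
```

View pics/z11.png

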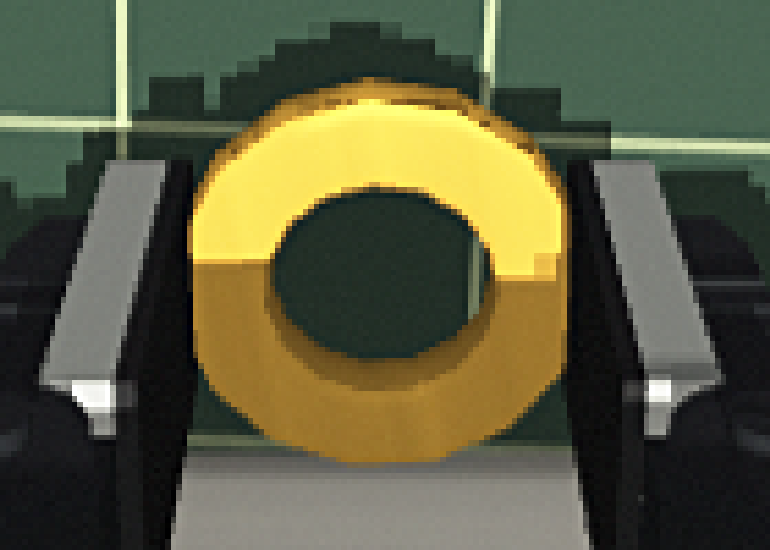

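>>> arm_command([
  {"dx": -0.045, "dy": 0.02, "dz": 0, "wx": 0, "wy": 0.2, "wz": 0.1, "gripper": 1},
  {"dx": -0.085, "dy": 0.05, "dz": -0.005, "wx": 0, "wy": 0.4, "wz": 0.15, "gripper": 1},
  {"dx": -0.12, "dy": 0.085, "dz": -0.012, "wx": 0, "wy": 0.4, "wz": 0.15, "gripper": 1},
  {"dx": -0.145, "dy": 0.125, "dz": -0.02, "wx": 0, "wy": 0.4, "wz": 0.15, "gripper": 1},
  {"dx": -0.15, "dy": 0.17, "dz": -0.028, "wx": 0, "wy": 0.4, "wz": 0.15, "gripper": 1},
  {"dx": -0.15, "dy": 0.215, "dz": -0.035, "wx": 0, "wy": 0.4, "wz": 0.15, "gripper": 1},
  {"dx": -0.15, "dy": 0.26, "dz": -0.042, "wx": 0, "wy": 0.4, "wz": 0.15, "gripper": 1},
  {"dx": -0.15, "dy": 0.3, "dz": -0.05, "wx": 0, "wy": 0.4, "wz": 0.15, "gripper": 1},
])

```text
clock: 27.5
position: [548.8, 2.9, 194.7]
ee_rot: [-0.0, 0.707, 0.0, 0.707]
contact_force: [0.7, 0.3, 0.1]
gripper_width: 31.7
```

```bash
python3 - <<'E'
from h import *
print(arm.read_state()['position']);go([549.4,21.6,162],toolR(90))
E
```

```text
[548.82578522   2.90453684 194.70876542]
d [0.0327 0.0187 0.0006] w [ 0.07 -0.05 -0.01] |d| 0.038 |w| 0.1
```

>>> arm_command([
  {"dx": 0.0, "dy": 0.0187, "dz": 0.0006, "wx": 0, "wy": 0, "wz": 0, "gripper": 1},
  {"dx": 0.015, "dy": 0.0187, "dz": 0.0006, "wx": 0, "wy": 0, "wz": 0, "gripper": 1},
  {"dx": 0.03, "dy": 0.0187, "dz": 0.0006, "wx": 0, "wy": 0, "wz": 0, "gripper": 1},
  {"dx": 0.0327, "dy": 0.0187, "dz": 0.0006, "wx": 0, "wy": 0, "wz": 0, "gripper": 1},
  {"dx": 0.0327, "dy": 0.0187, "dz": 0.0006, "wx": 0, "wy": 0, "wz": 0, "gripper": 1},
  {"dx": 0.0327, "dy": 0.0187, "dz": 0.0006, "wx": 0, "wy": 0, "wz": 0, "gripper": 1},
  {"dx": 0.0327, "dy": 0.0187, "dz": 0.0006, "wx": 0, "wy": 0, "wz": 0, "gripper": 1},
  {"dx": 0.0327, "dy": 0.0187, "dz": 0.0006, "wx": 0, "wy": 0, "wz": 0, "gripper": 1},
])

```text
clock: 28.3
position: [549.7, 21.4, 162.6]
ee_rot: [-0.0, 0.707, 0.0, 0.707]
contact_force: [-0.4, -0.4, -0.0]
gripper_width: 32.0
```

```bash
python3 - <<'E'
from h import *
st=arm.read_state();im=get_image('wrist');K,T=cam(im,st);p=st['position']
print(p,st['contact_force'])
a=im['img'][180:330,230:420];cv2.imwrite('pics/z12.png',cv2.resize(a[:,:,::-1],None,fx=4,fy=4,interpolation=cv2.INTER_NEAREST))
print(proj(K,T,[548.1,22,150]))
go([549.4,21.6,145],toolR(90))
E
```

```text
[549.71486114  21.437234   162.60727787] [-0.3771779  -0.37019147 -0.01271578]
[319.0532049  251.58062009]
d [ 0.0175  0.0001 -0.0003] w [ 0.04  0.01 -0.03] |d| 0.018 |w| 0.1
```

View pics/z12.png

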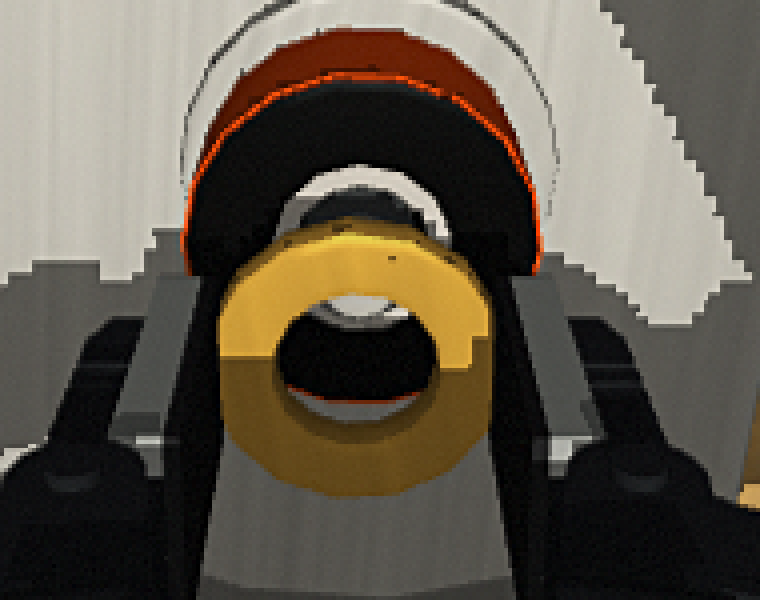

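>>> arm_command([
  {"dx": 0.004, "dy": 0.0006, "dz": 0, "wx": 0, "wy": 0, "wz": 0, "gripper": 1},
  {"dx": 0.008, "dy": 0.0006, "dz": 0, "wx": 0, "wy": 0, "wz": 0, "gripper": 1},
  {"dx": 0.011, "dy": 0.0006, "dz": 0, "wx": 0, "wy": 0, "wz": 0, "gripper": 1},
  {"dx": 0.014, "dy": 0.0006, "dz": 0, "wx": 0, "wy": 0, "wz": 0, "gripper": 1},
  {"dx": 0.017, "dy": 0.0006, "dz": 0, "wx": 0, "wy": 0, "wz": 0, "gripper": 1},
  {"dx": 0.019, "dy": 0.0006, "dz": 0, "wx": 0, "wy": 0, "wz": 0, "gripper": 1},
  {"dx": 0.019, "dy": 0.0006, "dz": 0, "wx": 0, "wy": 0, "wz": 0, "gripper": 1},
  {"dx": 0.019, "dy": 0.0006, "dz": 0, "wx": 0, "wy": 0, "wz": 0, "gripper": 1},
])

```text
clock: 29.15
position: [549.5, 22.1, 143.4]
ee_rot: [-0.0, 0.707, 0.0, 0.707]
contact_force: [0.4, -0.3, 0.6]
gripper_width: 31.8
```

```bash
python3 - <<'E'
from h import *
st=arm.read_state();im=get_image('wrist');K,T=cam(im,st);p=st['position']
print(p,st['contact_force'],st['wrist_torque'])
a=im['img'][180:330,230:420];cv2.imwrite('pics/z13.png',cv2.resize(a[:,:,::-1],None,fx=4,fy=4,interpolation=cv2.INTER_NEAREST))
E
```

```text
[549.49788846  22.05224246 143.44329824] [ 0.3759916  -0.30983182  0.63260999] [-0.07813847  0.15205192  0.00262146]
```

View pics/z13.png

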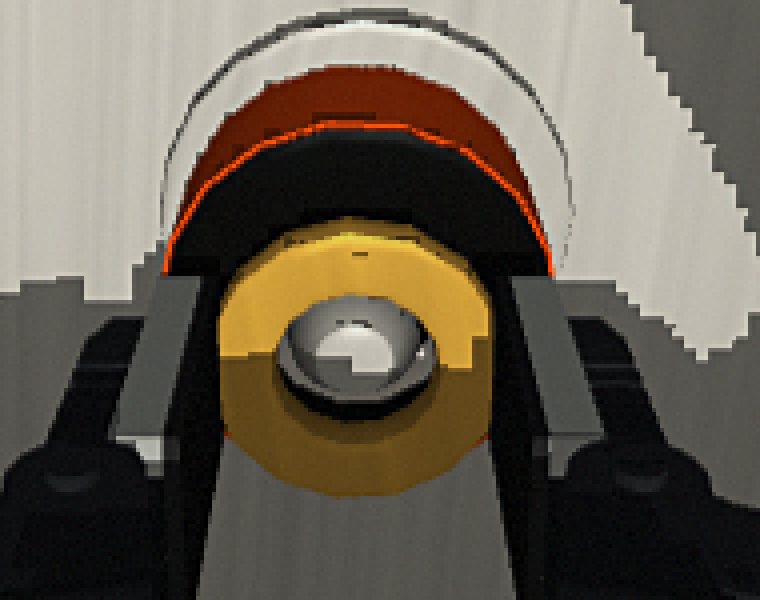

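Spindle tip is centred in the washer's bore, with no force. Going down the last 7 mm.

>>> arm_command([
  {"dx": 0.002, "dy": 0, "dz": 0, "wx": 0, "wy": 0, "wz": 0, "gripper": 1},
  {"dx": 0.004, "dy": 0, "dz": 0, "wx": 0, "wy": 0, "wz": 0, "gripper": 1},
  {"dx": 0.0055, "dy": 0, "dz": 0, "wx": 0, "wy": 0, "wz": 0, "gripper": 1},
  {"dx": 0.0065, "dy": 0, "dz": 0, "wx": 0, "wy": 0, "wz": 0, "gripper": 1},
  {"dx": 0.007, "dy": 0, "dz": 0, "wx": 0, "wy": 0, "wz": 0, "gripper": 1},
  {"dx": 0.007, "dy": 0, "dz": 0, "wx": 0, "wy": 0, "wz": 0, "gripper": 1},
  {"dx": 0.007, "dy": 0, "dz": 0, "wx": 0, "wy": 0, "wz": 0, "gripper": 1},
  {"dx": 0.007, "dy": 0, "dz": 0, "wx": 0, "wy": 0, "wz": 0, "gripper": 1},
])

```text
clock: 30.0
position: [549.5, 22.0, 136.9]
ee_rot: [-0.0, 0.707, 0.0, 0.707]
contact_force: [-2.6, 0.4, 3.4]
gripper_width: 32.3
```

```bash
python3 - <<'E'
from h import *
st=arm.read_state();im=get_image('wrist');K,T=cam(im,st);p=st['position']
print(p,st['contact_force'],st['wrist_torque'])
a=im['img'][180:330,230:420];cv2.imwrite('pics/z14.png',cv2.resize(a[:,:,::-1],None,fx=4,fy=4,interpolation=cv2.INTER_NEAREST))
E
```

```text
[549.48473809  22.01410447 136.86033196] [-2.64927545  0.35316016  3.43933791] [-0.00626028  0.7522632  -0.00315609]
```

View pics/z14.png

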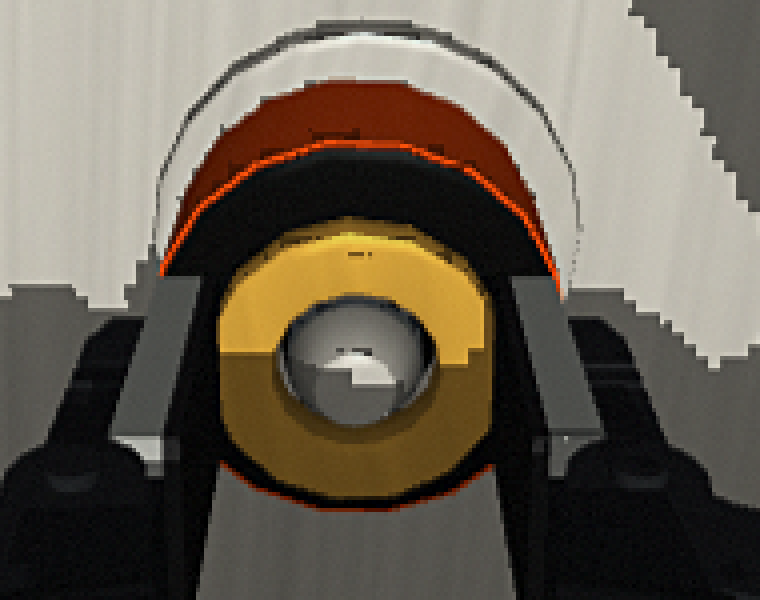

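>>> arm_command([
  {"dx": 0, "dy": 0, "dz": 0, "wx": 0, "wy": 0, "wz": 0, "gripper": -0.2},
  {"dx": 0, "dy": 0, "dz": 0, "wx": 0, "wy": 0, "wz": 0, "gripper": -0.2},
  {"dx": 0, "dy": 0, "dz": 0, "wx": 0, "wy": 0, "wz": 0, "gripper": -0.2},
  {"dx": -0.008, "dy": 0, "dz": 0, "wx": 0, "wy": 0, "wz": 0, "gripper": -0.2},
  {"dx": -0.025, "dy": 0, "dz": 0, "wx": 0, "wy": 0, "wz": 0, "gripper": -0.2},
  {"dx": -0.05, "dy": 0, "dz": 0, "wx": 0, "wy": 0, "wz": 0, "gripper": -0.2},
  {"dx": -0.075, "dy": 0, "dz": 0, "wx": 0, "wy": 0, "wz": 0, "gripper": -0.2},
  {"dx": -0.09, "dy": 0, "dz": 0, "wx": 0, "wy": 0, "wz": 0, "gripper": -0.2},
])

```text
clock: 30.85
position: [550.5, 22.1, 229.7]
ee_rot: [-0.0, 0.706, 0.001, 0.709]
contact_force: [0.0, -0.5, 0.4]
gripper_width: 51.1
```

```bash
python3 - <<'E'
from h import *
st=arm.read_state();im=get_image('wrist');save(im,'w18.png');p=st['position'];K,T=cam(im,st)
print(p,st['contact_force'],st['gripper_width'])
s=get_image('scene');save(s,'s18.png');a=s['img'][170:240,280:380];a=cv2.resize(a[:,:,::-1],(550,385),interpolation=cv2.INTER_CUBIC)
b=im['img'][140:280,250:390];b=cv2.resize(b[:,:,::-1],(385,385),interpolation=cv2.INTER_CUBIC)
cv2.imwrite('pics/z15.png',cv2.resize(np.hstack([a,b]),(800,330)))
for q,z in(('washer_c',142),('bobbin_c',136),('flange_c',110)):
  for r in models.cut_out('wrist',q)[:1]:
    e=r['extent'];print(q,r['conf'],e)
for r_,z in ((18,142),(25,136),(30,110)):
    P=np.array([proj(K,T,[548.1+r_*np.cos(t),22+r_*np.sin(t),z]) for t in np.linspace(0,6.28,60)]);print(P.min(0),P.max(0))
E
```

```text
[550.52946426  22.14497005 229.65943464] [ 0.02207952 -0.54010629  0.39324692] 51.14298213822499
washer_c 0.57 [292.8, 179.2, 345.2, 230.7]
bobbin_c 0.97 [285.0, 165.4, 352.6, 234.8]
flange_c 0.92 [102.7, 0.0, 164.4, 45.7]
[292.94444161 180.2944609 ] [342.46900328 227.33040664]
[284.10088955 168.85288055] [351.3096817  232.85215273]
[281.05753324 155.74859261] [354.36959396 226.21668921]
```

View pics/z15.png

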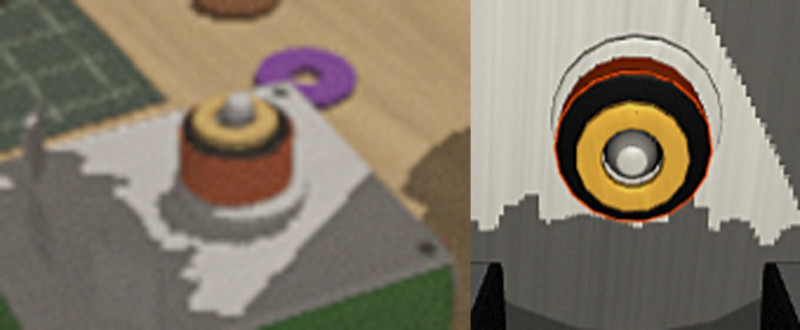

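Flange, bobbin and washer are stacked flat and in order, and the wrist-view outlines match the predicted home positions to 1–4 px. I'll let the arm settle, then hand in.

>>> arm_command([
  {"dx": -0.02, "dy": 0, "dz": 0, "wx": 0, "wy": 0, "wz": 0, "gripper": -0.2},
  {"dx": -0.03, "dy": 0, "dz": 0, "wx": 0, "wy": 0, "wz": 0, "gripper": -0.2},
  {"dx": -0.03, "dy": 0, "dz": 0, "wx": 0, "wy": 0, "wz": 0, "gripper": -0.2},
  {"dx": -0.03, "dy": 0, "dz": 0, "wx": 0, "wy": 0, "wz": 0, "gripper": -0.2},
  {"dx": -0.03, "dy": 0, "dz": 0, "wx": 0, "wy": 0, "wz": 0, "gripper": -0.2},
  {"dx": -0.03, "dy": 0, "dz": 0, "wx": 0, "wy": 0, "wz": 0, "gripper": -0.2},
  {"dx": -0.03, "dy": 0, "dz": 0, "wx": 0, "wy": 0, "wz": 0, "gripper": -0.2},
  {"dx": -0.03, "dy": 0, "dz": 0, "wx": 0, "wy": 0, "wz": 0, "gripper": -0.2},
])

```text
clock: 31.9
position: [548.8, 21.9, 255.7]
ee_rot: [-0.0, 0.708, 0.0, 0.706]
contact_force: [0.4, 0.2, 1.0]
gripper_width: 51.3
```

```bash
python3 - <<'E'
from h import *
st=arm.read_state();print(st['position'],st['contact_force'],st['clock']);print(arm.job_done())
E
```

```text
[548.84918226  21.9061982  255.68587356] [0.4326994  0.23200192 0.95351192] 31.9
the job is handed in; nothing more can be done
None
```

The machine is set up, and I handed the job in at 31.9 s of the 72 s allowed. The steel flange is on the spindle first, then the orange bobbin, then the brass washer on top. I laid the bobbin flat on the bench on an end face first and took it again by its rim.

- **Stack:** the last wrist and scene pictures show all three threaded in order and looking flat. The washer and bobbin outlines lie within about 4 px of where they should be when fully home.
- **Contact on placing:** the flange and washer each met their seat with about 4 N. The bobbin showed no force before I released it, so the pictures are the only evidence that it is home.
- **Robot clear:** at hand-in the gripper was open, well above the spindle, with contact force near zero.
- **Failed check:** in that last picture the flange search reported something else (pixels 103–164, 0–46). I judged the flange from the picture and from the earlier view taken just after seating it, which put it within about 1 mm of the spindle.
- **Left in place:** I never touched the grey bobbin, nut or spanner, but did not measure them again at the end.

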